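# Sweep the walnut shells off the board into its pull-out tray

### The job

Two walnuts have been cracked on the wooden board. Draw the board's tray right out, sweep the four half-shells across the board and over its open edge so that all of them drop into the tray, then push the tray fully home with the shells in it. Sweep with the fingertips only: do not pinch, press hard on or lift the shells, and leave the teaspoon lying on the board, and the honey jar and bowl of walnuts beside it, undisturbed.

Things in the scene. Friction and masses are not known exactly. Their poses are not given: they have to be found in the camera images.
- board: light wooden board on a hollow base that holds a tray, fixed in place, 180 mm (its x) by 330 mm (its y). Origin at the centre of its underside, on the worktop. The flat top is 70 mm above the worktop. A rim stands 10 mm above the top along both long sides (its inner faces at board x = -78 and +78 mm) and the closed end (inner face at board y = +153 mm). The other end, at board y = -165 mm, is open
- open_edge (a point): middle of the board's open, rimless edge, at the height of its flat top; axes as the board's. Things are swept toward the board's -y over this edge, under which the tray slides out. The board is 18 mm thick here
- tray (a joint): how far the tray is drawn out of the base along the board's -y, in m: 0 fully home (its front flush with the open edge), 0.14 right out at its stop. It starts ajar. It slides with 1 to 2 N, stays where it is left and does not lift
- tray_floor (a point): centre of the tray's inner floor, 10 mm above the worktop; moves with the tray, axes as the board's. The tray is a white open box with a wooden front, inside 142 mm (x) by 289 mm (y) and 38 mm deep; with the tray home this point is 8.5 mm from the board's middle, toward its -y
- tray_front (a point): middle of the inner face of the tray's wooden front, 38 mm above the worktop; moves with the tray. The front is 12 mm thick (toward board -y) and 150 mm wide; its top is 48 mm above the worktop, with a 58 mm wide finger scoop in its middle that dips to this point. Fingertips let down between the open edge and the front draw the tray by this inner face; the gap is the joint value less 12 mm
- nut_spoon: steel teaspoon, 135 mm long, 30 mm wide, 14 mm high, lying across the board just inside its closed end, its length along the board's x. Origin at the centre of its underside. To be left lying there
- honey_jar: full honey jar, 66 x 72 mm, 102 mm high, on the worktop to the left. Origin at the centre of its underside. To be left alone
- bowl: round walnut-wood bowl, 156 mm across, 55 mm high (about 65 mm with the whole walnuts in it), on the worktop to the right. Origin at the centre of its underside. To be left alone
- shell_a: one of four like walnut half-shells, a brown hollow dome 35 mm across and 16 mm high, 10 to 15 g, lying dome up on the board. Origin at the middle of the dome (8 mm above what it lies on at the start). It slides easily, and may tumble as it drops into the tray
- shell_b: one of four like walnut half-shells, a brown hollow dome 35 mm across and 16 mm high, 10 to 15 g, lying dome up on the board. Origin at the middle of the dome (8 mm above what it lies on at the start). It slides easily, and may tumble as it drops into the tray
- shell_c: one of four like walnut half-shells, a brown hollow dome 35 mm across and 16 mm high, 10 to 15 g, lying dome up on the board. Origin at the middle of the dome (8 mm above what it lies on at the start). It slides easily, and may tumble as it drops into the tray
- shell_d: one of four like walnut half-shells, a brown hollow dome 35 mm across and 16 mm high, 10 to 15 g, lying dome up on the board. Origin at the middle of the dome (8 mm above what it lies on at the start). It slides easily, and may tumble as it drops into the tray

How it is judged:
By the outcome, as a careful person would: the job done as asked, in the order asked, and still so for the second after the job is handed in, with the robot touching nothing.
It also fails if it takes over 72 s, if anything falls off the work surface, if the arm or the gripper's body presses on something with over 40 N, if the wrist force passes 120 N, or if a joint passes its speed limit or range.

### The arm

A 6-joint arm with a two-finger parallel gripper is mounted at the origin on the work surface; the furniture and walls round the work are solid. World frame = base frame: x ahead of the robot, y to its left, z up, the work surface at z = 0. Lengths are in m, angles in degrees, forces in N, time in s.
With the tool pointing down it reaches from about 0.3 to 0.75 m from the base axis. Payload 8.5 kg.
Tool frame: the origin (TCP) lies at the very end of the fingers, on their centre line; the grasp point (between the pads) lies 19 mm behind it; z points along the fingers, y is the line along which they close (so a half turn about z gives the same grasp; the last joint's range is limited). The gripper opens to 85 mm and grips with 20 to 120 N. Pads are 22 mm wide; open, the fingers measure 114 mm over their backs; the gripper's body (76 mm by 85 mm) begins 54 mm behind the grasp point. The pads swing forward as they close: fully open they stand 13 mm farther back than shut.
Start: joints at [-84.127, 21.807, 74.336, -0, 83.858, -12.336], TCP at [0.172, -0.522, 0.204] pointing down, gripper open.
Joint ranges: [-178.18, 178.18], [-50.72, 133.34], [12.68, 142.11], [-81.47, 261.47], [9.98, 163.14], [-165.26, 165.26]. Speed limits (degrees/s): [136.94, 136.94, 180, 180, 180, 180].

### API

Orientations are given as [roll, pitch, yaw] about the fixed x, y, z axes, in that order (R = Rz(yaw) Ry(pitch) Rx(roll)).
In Python, from station import manip gives the robot as it stands. The module is installed in compiled form; this text tells all that it offers.
- The arm moves only by the tool drive_tool, never from a script. Its argument "motion" is a list of rows, each an object with "rot": the turn, a rotation vector about the world's x, y, z in rad, a list of three; "slide": the shift along the world's x, y, z in cm, a list of three; "fingers": the opening, from 0 (shut) to 1 (fully open). A call has 1 to 8 rows; each row shifts and turns the commanded pose from where the row before left it; what a row does not reach is not made up. A row lasts 1/12 s, in which the tool goes at most 41.7 mm and 7.16 degrees, less where a joint would pass 70% of its speed; a pose out of reach is approached as far as the arm can. A call with a gripper value outside its range is refused whole. The fingers move at their own pace and stop on an object; the grip force is fixed at half the most. Time passes only in rows, so rows that do not move let the fingers close. It gives the time, the measured TCP pose, the force, the opening and the grip force at its end, in the units of the state.
- manip.get_state(): the state, without advancing time (a new reading comes with each control period).
- manip.get_image(name): name is "scene" or "top"; returns the picture (420x560x3 uint8, red, green, blue); there is no depth.
- manip.calibration(name): a dict with "fx", "fy", "cx", "cy" (pixels), "dist_coeffs" ([k1, k2, p1, p2, k3] as OpenCV has them; the pictures are not rectified), "xyz" and "orientation" of the camera in the world. Camera axes: x right, y down, z forward; pixel columns grow to the right and rows downward; lengths in m; the calibration is good to about 2 mm. A picture is of the moment at which its call begins. calibration takes no time and is no camera call.
- manip.hand_in(): hands the job in; it is judged then, once.
The state is a dict: "clock": time; "joints": joint angles; "joint_velocities": joint speeds; "effort": joint torques, N m; "eef_pos": TCP position; "orientation": TCP orientation; "force": force on the tool from outside, world axes, zero at the start; "wrist_torque": the same for the moment, N m; "opening": finger opening in m; "gripper_force": force on a finger pad.
Only numpy, scipy, OpenCV 4.12 (cv2) and the standard library are available. Lean on these libraries where they do the work, as an engineer would, in place of code of your own. Each camera call takes 0.05 s, during which the arm holds its last target. There are 200 camera calls.

## Working session

There is one attempt and no reset: what is moved stays moved. The work goes in short steps, Python scripts to look and compute and a tool call to move; the robot and the scene stay as the last step left them, time stands still between calls to the robot, and variables do not carry over. Pictures are saved under pics/ and viewed, at most 10 in all, crops included, and the job is handed in when it is done.

Besides the shell and the picture viewer there is one more tool, called after "Call:" by a JSON object that holds its "fn" and its "kwargs". drive_tool: Moves the arm, as the interface text tells. Its arguments: {"type":"object","properties":{"motion":{"type":"array","items":{"type":"object","properties":{"rot":{"type":"array","items":{"type":"number"}},"slide":{"type":"array","items":{"type":"number"}},"fingers":{"type":"number"}}}}},"required":["motion"]}

```bash
mkdir -p pics; cat > h.py <<'E'
import numpy as np, cv2
from station import manip
from scipy.spatial.transform import Rotation as R
def snap(n,f):
    im=manip.get_image(n); cv2.imwrite('pics/'+f,im[:,:,::-1]); return im
def ray(n,px,z):
    c=manip.calibration(n)
    K=np.array([[c['fx'],0,c['cx']],[0,c['fy'],c['cy']],[0,0,1]])
    u=cv2.undistortPoints(np.array(px,float).reshape(-1,1,2),K,np.array(c['dist_coeffs'],float)).reshape(-1,2)
    d=np.c_[u,np.ones(len(u))]@R.from_euler('xyz',c['orientation'],degrees=True).as_matrix().T
    o=np.array(c['xyz']); return o+d*((z-o[2])/d[:,2])[:,None]
E
python3 - <<'E'
from h import *
a=snap('top','t0.png');b=snap('scene','s0.png')
print(manip.calibration('top'),manip.calibration('scene'),manip.get_state())
E
```

```text
{'fx': 390.3054654238238, 'fy': 390.3054654238238, 'cx': 281.9190242667021, 'cy': 209.90676341017073, 'dist_coeffs': array([0.03249786, 0.        , 0.        , 0.        , 0.        ]), 'xyz': array([ 0.25857207, -0.03210277,  1.34001885]), 'orientation': array([-171.62420388,    0.36721165,  -89.24266724])} {'fx': 445.26436653169634, 'fy': 445.26436653169634, 'cx': 276.8048800265598, 'cy': 215.36952797588847, 'dist_coeffs': array([-0.03483795,  0.        ,  0.        ,  0.        ,  0.        ]), 'xyz': array([-0.27325207,  1.08749363,  0.67904896]), 'orientation': array([-114.87416591,   -1.23055771, -147.22559841])} {'clock': 0.1, 'joints': array([-8.41267851e+01,  2.18379304e+01,  7.43773893e+01, -1.09070905e-03,
        8.38593502e+01, -1.23348544e+01]), 'joint_velocities': array([ 0.03139498, -0.07891395, -0.15365713,  0.10432496, -0.03863317,
        0.0089723 ]), 'effort': array([ 2.19720459e-03, -4.49224091e+01, -2.31658441e+01, -2.55107097e-04,
        3.67034721e-03,  8.73906686e-06]), 'eef_pos': array([ 0.17182851, -0.52216575,  0.20368383]), 'orientation': array([-1.79926822e+02, -1.48920634e-02,  1.82081772e+01]), 'force': array([-0.67561252, -0.66539786,  0.75118013]), 'wrist_torque': array([-0.0330309 , -0.04961088,  0.04781709]), 'gripper_force': 0.0, 'opening': 0.08563789374170433}
```

View pics/t0.png

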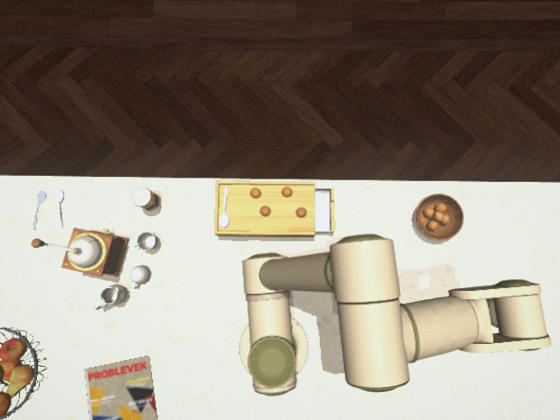

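View pics/s0.png

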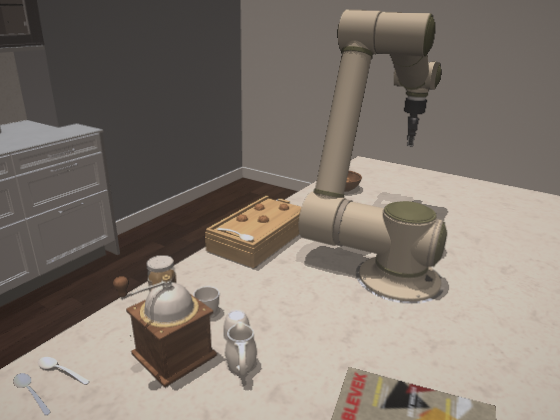

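The top view shows the board at about px (216–316, 181–237), with its open edge on the right and the tray ajar to x≈334. The shells are near (256,193), (287,192), (265,211) and (301,212), the spoon near (223,207), and the bowl near (439,217). In the scene view the board is clear and the arm is well away from it.

```bash
python3 - <<'E'
from h import *
a=cv2.imread('pics/t0.png'); h=cv2.cvtColor(a,cv2.COLOR_BGR2HSV)
m=cv2.inRange(h,(12,70,110),(32,255,255)); m[:, :205]=0; m[:,345:]=0; m[245:]=0; m[:178]=0
cs=sorted(cv2.findContours(m,cv2.RETR_EXTERNAL,cv2.CHAIN_APPROX_NONE)[0],key=cv2.contourArea)[::-1]
for c in cs[:2]:
    r=cv2.minAreaRect(c); print(r, cv2.contourArea(c)); print(ray('top',cv2.boxPoints(r),.075).round(4))
s=cv2.inRange(h,(0,80,30),(14,255,150)); s[:, :235]=0; s[:,316:]=0; s[232:]=0; s[:184]=0
n,l,st,ce=cv2.connectedComponentsWithStats(s)
for i in range(1,n):
    if st[i,4]>15: print(st[i],ce[i],ray('top',[ce[i]],.078).round(4))
big=cv2.resize(a[170:250,205:345],None,fx=5.7,fy=5.7,interpolation=cv2.INTER_CUBIC); cv2.imwrite('pics/t0c.png',big)
print(ray('top',[[439,217]],.03), ray('top',[[222,200],[225,220]],.08))
E
```

```text
((265.2015075683594, 208.60470581054688), (100.34711456298828, 54.696449279785156), 0.8951737284660339) 5230.0
[[ 0.3592  0.1958  0.075 ]
 [ 0.5405  0.1999  0.075 ]
 [ 0.5392 -0.1324  0.075 ]
 [ 0.3582 -0.1297  0.075 ]]
((331.5, 209.5), (3.0, 43.0), 0.0) 109.0
[[ 0.3774 -0.1785  0.075 ]
 [ 0.5197 -0.1792  0.075 ]
 [ 0.5198 -0.189   0.075 ]
 [ 0.3776 -0.1882  0.075 ]]
[[ 0.43373337 -0.54882905  0.03      ]] [[0.47436551 0.17514726 0.08      ]
 [0.40853137 0.16305014 0.08      ]]
```

View pics/t0c.png

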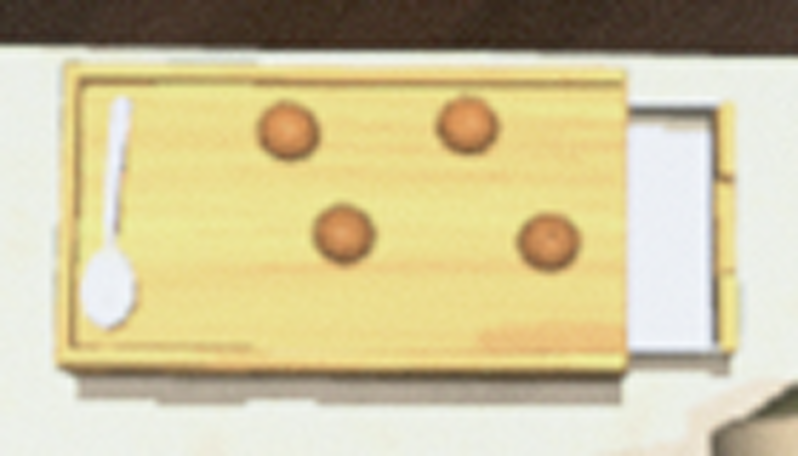

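The crop shows shells at (289,130), (467,125), (344,234) and (549,242), the rim corners at (65,63), (627,70), (625,372) and (57,370), the tray front's inner face at x≈716, and the spoon at x≈82–135.

```bash
python3 - <<'E'
from h import *
f=lambda p,z: ray('top',np.array(p)/5.7+[205-.4,170-.4],z).round(4)
print('corners',f([[65,63],[627,70],[625,372],[57,370]],.08))
print('shell',f([[289,130],[467,125],[344,234],[549,242]],.078))
print('front in',f([[716,180],[716,270]],.048),f([[735,103],[737,352]],.048))
print('spoon',f([[120,95],[135,290],[108,328],[82,280],[112,240]],.076))
E
```

```text
corners [[ 0.5389  0.1972  0.08  ]
 [ 0.5386 -0.128   0.08  ]
 [ 0.3638 -0.1271  0.08  ]
 [ 0.3609  0.195   0.08  ]]
shell [[ 0.5014  0.0668  0.078 ]
 [ 0.5056 -0.0359  0.078 ]
 [ 0.4411  0.0339  0.078 ]
 [ 0.4379 -0.0837  0.078 ]]
front in [[ 0.4802 -0.1828  0.048 ]
 [ 0.4269 -0.1826  0.048 ]] [[ 0.5265 -0.1942  0.048 ]
 [ 0.379  -0.1945  0.048 ]]
spoon [[0.5212 0.1654 0.076 ]
 [0.4076 0.1529 0.076 ]
 [0.3856 0.1676 0.076 ]
 [0.413  0.1834 0.076 ]
 [0.4363 0.1671 0.076 ]]
```

Call:
{"fn": "drive_tool", "kwargs": {"motion": [{"slide": [1.74, 2.29, -0.3], "rot": [0, 0, 0.0783], "fingers": 0}, {"slide": [1.74, 2.29, -0.3], "rot": [0, 0, 0.0783], "fingers": 0}, {"slide": [1.74, 2.29, -0.3], "rot": [0, 0, 0.0783], "fingers": 0}, {"slide": [1.74, 2.29, -0.3], "rot": [0, 0, 0.0783], "fingers": 0}, {"slide": [1.74, 2.29, -0.3], "rot": [0, 0, 0.0783], "fingers": 0}, {"slide": [1.74, 2.29, -0.3], "rot": [0, 0, 0.0783], "fingers": 0}, {"slide": [1.74, 2.29, -0.3], "rot": [0, 0, 0.0783], "fingers": 0}, {"slide": [1.74, 2.29, -0.3], "rot": [0, 0, 0.0783], "fingers": 0}]}}

```text
clock: 0.77
eef_pos: [0.3116, -0.3378, 0.1799]
orientation: [-180.0, -0.0, 54.3]
force: [-0.3, -0.3, -0.1]
opening: -0.0001
gripper_force: 0.0
```

Call:
{"fn": "drive_tool", "kwargs": {"motion": [{"slide": [1.74, 2.29, -0.3], "rot": [0, 0, 0.0783], "fingers": 0}, {"slide": [1.74, 2.29, -0.3], "rot": [0, 0, 0.0783], "fingers": 0}, {"slide": [1.74, 2.29, -0.3], "rot": [0, 0, 0.0783], "fingers": 0}, {"slide": [1.74, 2.29, -0.3], "rot": [0, 0, 0.0783], "fingers": 0}, {"slide": [1.74, 2.29, -0.3], "rot": [0, 0, 0.0783], "fingers": 0}, {"slide": [1.74, 2.29, -0.3], "rot": [0, 0, 0.0783], "fingers": 0}, {"slide": [1.74, 2.29, -0.3], "rot": [0, 0, 0.0783], "fingers": 0}, {"slide": [1.74, 2.29, -0.3], "rot": [0, 0, 0.0783], "fingers": 0}]}}

```text
clock: 1.43
eef_pos: [0.4508, -0.1547, 0.1559]
orientation: [-180.0, -0.0, 90.2]
force: [-0.2, 0.5, 0.4]
opening: 0.0002
gripper_force: 0.0
```

Call:
{"fn": "drive_tool", "kwargs": {"motion": [{"fingers": 0}, {"fingers": 0}]}}

```text
schema error: expected keys rot, slide, fingers
```

Call:
{"fn": "drive_tool", "kwargs": {"motion": [{"slide": [0, 0, -2.4], "rot": [0, 0, 0], "fingers": 0}, {"slide": [0, 0, -2.4], "rot": [0, 0, 0], "fingers": 0}, {"slide": [0, 0, -2.4], "rot": [0, 0, 0], "fingers": 0}, {"slide": [0, 0, -2], "rot": [0, 0, 0], "fingers": 0}, {"slide": [0, 0, -1.8], "rot": [0, 0, 0], "fingers": 0}, {"slide": [0, 0, -1], "rot": [0, 0, 0], "fingers": 0}, {"slide": [0, 0, -1], "rot": [0, 0, 0], "fingers": 0}, {"slide": [0, 0, 0], "rot": [0, 0, 0], "fingers": 0}]}}

```text
clock: 2.1
eef_pos: [0.4493, -0.1554, 0.0245]
orientation: [-179.8, -0.1, 90.0]
force: [-0.3, -0.0, -0.2]
opening: 0.0002
gripper_force: 0.0
```

Call:
{"fn": "drive_tool", "kwargs": {"motion": [{"slide": [0, -0.8, 0], "rot": [0, 0, 0], "fingers": 0}, {"slide": [0, -0.8, 0], "rot": [0, 0, 0], "fingers": 0}, {"slide": [0, -0.8, 0], "rot": [0, 0, 0], "fingers": 0}, {"slide": [0, -0.8, 0], "rot": [0, 0, 0], "fingers": 0}, {"slide": [0, -1, 0], "rot": [0, 0, 0], "fingers": 0}, {"slide": [0, -1, 0], "rot": [0, 0, 0], "fingers": 0}, {"slide": [0, -1, 0], "rot": [0, 0, 0], "fingers": 0}, {"slide": [0, -1, 0], "rot": [0, 0, 0], "fingers": 0}]}}

```text
clock: 2.77
eef_pos: [0.4502, -0.2292, 0.0263]
orientation: [180.0, 0.0, 90.0]
force: [0.4, -0.2, 0.3]
opening: -0.0004
gripper_force: 0.0
```

Call:
{"fn": "drive_tool", "kwargs": {"motion": [{"slide": [0, -0.6, 0], "rot": [0, 0, 0], "fingers": 0}, {"slide": [0, -0.4, 0], "rot": [0, 0, 0], "fingers": 0}, {"slide": [0, -0.4, 0], "rot": [0, 0, 0], "fingers": 0}]}}

```text
clock: 3.02
eef_pos: [0.4502, -0.2424, 0.0262]
orientation: [-180.0, -0.0, 90.0]
force: [-1.1, -0.2, 0.6]
opening: 0.0001
gripper_force: 0.0
```

Call:
{"fn": "drive_tool", "kwargs": {"motion": [{"slide": [0, -0.2, 0], "rot": [0, 0, 0], "fingers": 0}, {"slide": [0, -0.2, 0], "rot": [0, 0, 0], "fingers": 0}, {"slide": [0, 0, 0], "rot": [0, 0, 0], "fingers": 0}]}}

```text
clock: 3.27
eef_pos: [0.4503, -0.2462, 0.0262]
orientation: [180.0, 0.0, 90.0]
force: [0.6, -0.2, -0.0]
opening: -0.0
gripper_force: 0.0
```

```bash
python3 - <<'E'
from h import *
snap('top','t1.png'); a=cv2.imread('pics/t1.png')
cv2.imwrite('pics/t1c.png',cv2.resize(a[170:250,205:365],None,fx=5,fy=5,interpolation=cv2.INTER_CUBIC))
E
```

```text
(no output)
```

View pics/t1c.png

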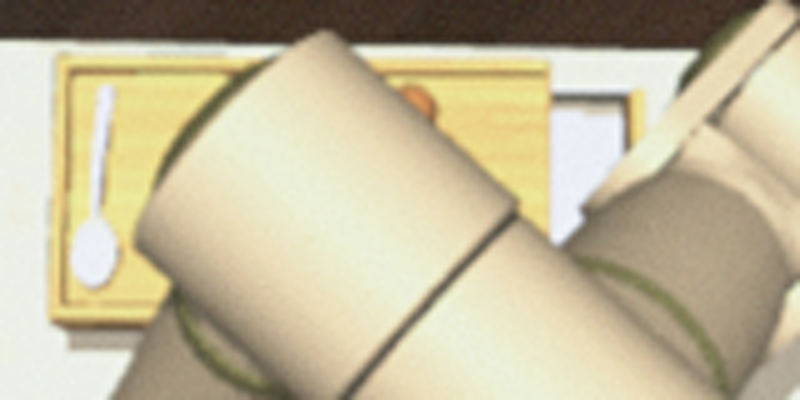

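The tray front still sits at x≈640 in the crop (px 333), the same as before, so it may not have moved. I'll check the scene view.

```bash
python3 - <<'E'
from h import *
snap('scene','s1.png'); a=cv2.imread('pics/s1.png')
cv2.imwrite('pics/s1c.png',cv2.resize(a[130:280,190:390],None,fx=4,fy=4,interpolation=cv2.INTER_CUBIC))
print(manip.get_state())
E
```

```text
{'clock': 3.3667, 'joints': array([-4.18739227e+01,  3.00800749e+01,  9.45384750e+01,  4.18246372e-03,
        5.53908661e+01, -4.18775139e+01]), 'joint_velocities': array([ 0.11916533, -0.16747342,  0.11156824, -0.04805011,  0.01532759,
        0.09795327]), 'effort': array([-1.85861592e-01, -4.49564481e+01, -1.58609265e+01, -6.84280065e-03,
       -5.17989960e-03, -7.51298881e-03]), 'eef_pos': array([ 0.45025031, -0.24579421,  0.02620931]), 'orientation': array([-1.79995287e+02, -8.84838619e-03,  9.00012150e+01]), 'force': array([-0.51685936,  0.35395147, -0.32962708]), 'wrist_torque': array([0.01665908, 0.02195481, 0.00392953]), 'gripper_force': 0.0, 'opening': -0.00018237711977668242}
```

View pics/s1c.png

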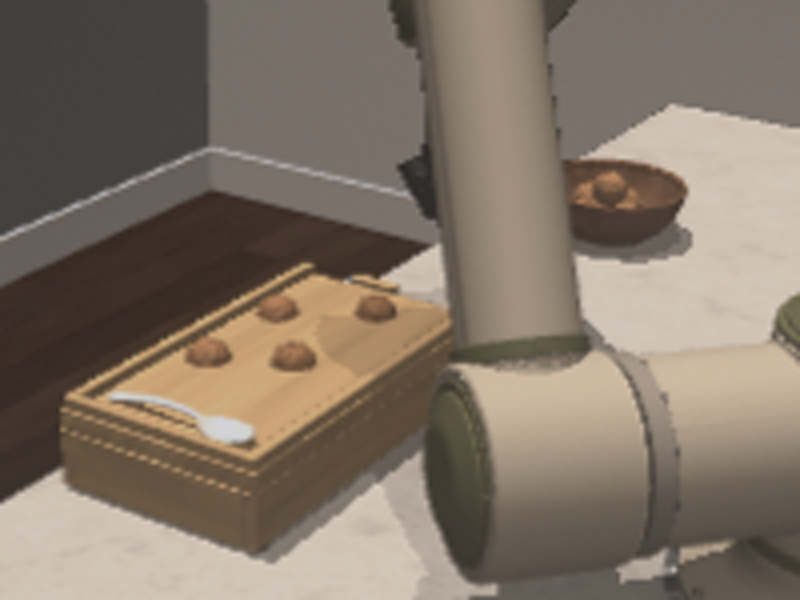

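```bash
python3 - <<'E'
from h import *
def proj(n,p):
    c=manip.calibration(n);K=np.array([[c['fx'],0,c['cx']],[0,c['fy'],c['cy']],[0,0,1]])
    M=R.from_euler('xyz',c['orientation'],degrees=True).as_matrix().T
    return cv2.projectPoints(np.array(p,float),cv2.Rodrigues(M)[0],-M@c['xyz'],K,np.array(c['dist_coeffs'],float))[0].reshape(-1,2).round(1)
P=[[.45,-.246,z] for z in (.026,.1,.15,.2)]+[[.45,-.129,.07],[.361,.196,.08],[.434,-.549,.055]]
print(proj('scene',P)); print((proj('scene',P)-[190,130])*4)
E
```

```text
[[303.7 204.1]
 [304.7 185.4]
 [305.4 172.4]
 [306.  159. ]
 [287.6 203.4]
 [254.  245. ]
 [343.2 175.2]]
[[454.8 296.4]
 [458.8 221.6]
 [461.6 169.6]
 [464.  116. ]
 [390.4 293.6]
 [256.  460. ]
 [612.8 180.8]]
```

Call:
{"fn": "drive_tool", "kwargs": {"motion": [{"slide": [0, 0, 2], "rot": [0, 0, 0], "fingers": 0}, {"slide": [0, 0, 3], "rot": [0, 0, 0], "fingers": 0}, {"slide": [0, 0, 3], "rot": [0, 0, 0], "fingers": 0}, {"slide": [0, 0, 3], "rot": [0, 0, 0], "fingers": 0}, {"slide": [-2, -3, 1], "rot": [0, 0, 0], "fingers": 0}, {"slide": [-2, -3, 0], "rot": [0, 0, 0], "fingers": 0}, {"slide": [-2, -3, 0], "rot": [0, 0, 0], "fingers": 0}, {"slide": [-2, -3, 0], "rot": [0, 0, 0], "fingers": 0}]}}

```text
clock: 4.03
eef_pos: [0.3694, -0.3668, 0.1466]
orientation: [180.0, 0.0, 90.0]
force: [1.2, -0.6, -0.8]
opening: -0.0004
gripper_force: 0.0
```

```bash
python3 - <<'E'
from h import *
snap('top','t2.png'); a=cv2.imread('pics/t2.png')
cv2.imwrite('pics/t2c.png',cv2.resize(a[170:270,205:405],None,fx=4,fy=4,interpolation=cv2.INTER_CUBIC))
E
```

```text
(no output)
```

View pics/t2c.png

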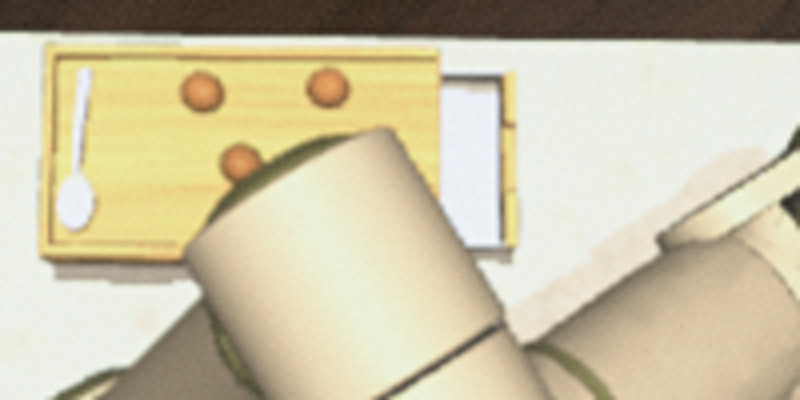

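The top view shows the tray front still at px x≈330–334, so the shut fingers passed over the scoop without moving it. I'll open the fingers so they straddle the scoop, go lower, and pull on the higher parts of the front.

Call:
{"fn": "drive_tool", "kwargs": {"motion": [{"slide": [1.35, 3.5, 0], "rot": [0, 0, 0], "fingers": 1}, {"slide": [1.35, 3.5, 0], "rot": [0, 0, 0], "fingers": 1}, {"slide": [1.35, 3.5, 0], "rot": [0, 0, 0], "fingers": 1}, {"slide": [1.35, 3.5, 0], "rot": [0, 0, 0], "fingers": 1}, {"slide": [1.35, 3.5, 0], "rot": [0, 0, 0], "fingers": 1}, {"slide": [1.35, 3.5, 0], "rot": [0, 0, 0], "fingers": 1}, {"slide": [0, 0, 0], "rot": [0, 0, 0], "fingers": 1}]}}

```text
clock: 4.67
eef_pos: [0.4522, -0.1504, 0.1463]
orientation: [180.0, -0.1, 90.3]
force: [-0.6, -0.9, 0.3]
opening: 0.0833
gripper_force: 0.0
```

Call:
{"fn": "drive_tool", "kwargs": {"motion": [{"slide": [0, 0, -2.5], "rot": [0, 0, 0], "fingers": 1}, {"slide": [0, 0, -2.5], "rot": [0, 0, 0], "fingers": 1}, {"slide": [0, 0, -2.5], "rot": [0, 0, 0], "fingers": 1}, {"slide": [0, 0, -2], "rot": [0, 0, 0], "fingers": 1}, {"slide": [0, 0, -1.5], "rot": [0, 0, 0], "fingers": 1}, {"slide": [0, 0, -1], "rot": [0, 0, 0], "fingers": 1}, {"slide": [0, 0, -0.7], "rot": [0, 0, 0], "fingers": 1}, {"slide": [0, 0, -0.4], "rot": [0, 0, 0], "fingers": 1}]}}

```text
clock: 5.33
eef_pos: [0.451, -0.1559, 0.0146]
orientation: [-180.0, -0.0, 90.0]
force: [0.2, 0.1, -0.4]
opening: 0.0853
gripper_force: 0.0
```

Call:
{"fn": "drive_tool", "kwargs": {"motion": [{"slide": [0, -0.6, 0], "rot": [0, 0, 0], "fingers": 1}, {"slide": [0, -0.6, 0], "rot": [0, 0, 0], "fingers": 1}, {"slide": [0, -0.6, 0], "rot": [0, 0, 0], "fingers": 1}, {"slide": [0, -0.6, 0], "rot": [0, 0, 0], "fingers": 1}, {"slide": [0, -0.6, 0], "rot": [0, 0, 0], "fingers": 1}]}}

```text
clock: 5.75
eef_pos: [0.4515, -0.187, 0.0156]
orientation: [180.0, 0.0, 90.0]
force: [0.8, -0.3, -0.7]
opening: 0.0854
gripper_force: 0.0
```

Call:
{"fn": "drive_tool", "kwargs": {"motion": [{"slide": [0, -0.6, 0], "rot": [0, 0, 0], "fingers": 1}, {"slide": [0, -0.6, 0], "rot": [0, 0, 0], "fingers": 1}]}}

```text
clock: 5.92
eef_pos: [0.4513, -0.1988, 0.0154]
orientation: [180.0, 0.0, 90.0]
force: [-0.2, -0.2, -0.0]
opening: 0.0856
gripper_force: 0.0
```

```bash
cat >> h.py <<'E'
def front(f):
    snap('top',f); h=cv2.cvtColor(cv2.imread('pics/'+f),cv2.COLOR_BGR2HSV)
    m=cv2.inRange(h,(12,70,110),(32,255,255))[187:197]
    x=np.where(m.sum(0)>255*5)[0]; x=x[(x>318)&(x<375)]; print('front cols',x, ray('top',[[x.max()+.5,192]],.048) if len(x) else '')
E
python3 -c "
from h import *
front('t3.png')"
```

```text
front cols []
```

```bash
python3 - <<'E'
import cv2
a=cv2.imread('pics/t3.png')
cv2.imwrite('pics/t3c.png',cv2.resize(a[170:270,205:405],None,fx=4,fy=4,interpolation=cv2.INTER_CUBIC))
E
```

```text
(no output)
```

View pics/t3c.png

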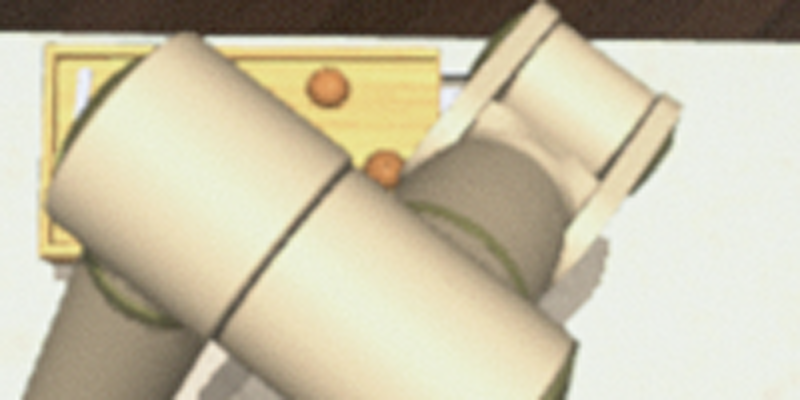

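The arm hides the tray front here (it covers columns from about 310 on). I'll continue the pull and check again.

Call:
{"fn": "drive_tool", "kwargs": {"motion": [{"slide": [0, -0.8, 0], "rot": [0, 0, 0], "fingers": 1}, {"slide": [0, -0.8, 0], "rot": [0, 0, 0], "fingers": 1}, {"slide": [0, -0.8, 0], "rot": [0, 0, 0], "fingers": 1}, {"slide": [0, -0.8, 0], "rot": [0, 0, 0], "fingers": 1}, {"slide": [0, -0.6, 0], "rot": [0, 0, 0], "fingers": 1}]}}

```text
clock: 6.38
eef_pos: [0.4513, -0.2372, 0.0152]
orientation: [180.0, 0.0, 90.0]
force: [-0.6, -0.8, 0.3]
opening: 0.0855
gripper_force: 0.0
```

Call:
{"fn": "drive_tool", "kwargs": {"motion": [{"slide": [0, -0.3, 0], "rot": [0, 0, 0], "fingers": 1}, {"slide": [0, -0.3, 0], "rot": [0, 0, 0], "fingers": 1}, {"slide": [0, -0.3, 0], "rot": [0, 0, 0], "fingers": 1}]}}

```text
clock: 6.63
eef_pos: [0.4512, -0.2452, 0.0152]
orientation: [-180.0, -0.0, 90.0]
force: [0.6, 0.3, 0.2]
opening: 0.0852
gripper_force: 0.0
```

```bash
python3 - <<'E'
from h import *
front('t4.png'); a=cv2.imread('pics/t4.png')
for r in (190,194,198): print(r,[tuple(int(v) for v in a[r,c]) for c in range(312,364,3)])
E
```

```text
front cols [330 331 332 333] [[ 0.51168837 -0.19399909  0.048     ]]
190 [(146, 225, 235), (124, 159, 180), (132, 148, 152), (130, 149, 152), (117, 130, 136), (117, 132, 134), (77, 114, 142), (160, 225, 235), (230, 239, 235), (161, 191, 201), (185, 220, 233), (181, 218, 233), (131, 156, 172), (144, 175, 192), (194, 228, 235), (204, 235, 234), (213, 239, 235), (209, 237, 234)]
194 [(138, 216, 236), (227, 226, 231), (244, 239, 235), (244, 238, 235), (245, 239, 236), (246, 241, 237), (102, 128, 150), (159, 223, 233), (197, 228, 229), (196, 228, 236), (187, 223, 235), (168, 197, 213), (120, 146, 162), (167, 202, 222), (178, 215, 230), (188, 223, 236), (202, 231, 235), (212, 238, 235)]
198 [(142, 220, 236), (228, 229, 233), (244, 238, 234), (244, 239, 236), (244, 239, 235), (246, 241, 237), (102, 122, 138), (215, 239, 235), (215, 240, 238), (209, 236, 236), (165, 200, 219), (188, 223, 236), (186, 223, 237), (159, 194, 213), (157, 189, 207), (171, 206, 224), (184, 222, 234), (194, 228, 235)]
```

```bash
cat >> h.py <<'E'
def proj(n,p):
    c=manip.calibration(n);K=np.array([[c['fx'],0,c['cx']],[0,c['fy'],c['cy']],[0,0,1]])
    M=R.from_euler('xyz',c['orientation'],degrees=True).as_matrix().T
    return cv2.projectPoints(np.array(p,float),cv2.Rodrigues(M)[0],-M@c['xyz'],K,np.array(c['dist_coeffs'],float))[0].reshape(-1,2).round(1)
E
python3 - <<'E'
from h import *
print(proj('scene',[[.172,-.522,z] for z in (.204,.217,.25,.277,.3,.35,.4)]))
a=cv2.imread('pics/s0.png').max(2)
for r in range(84,156,4): 
    x=np.where(a[r,385:445]<60)[0]+385; print(r,(x.min(),x.max(),len(x)) if len(x) else '')
b=manip.get_image('scene').max(2)
for r in range(140,215,5): print(r,b[r,280:330:2])
E
```

```text
[[407.6 153.5]
 [408.1 150.2]
 [409.3 141.5]
 [410.4 134.3]
 [411.3 128.1]
 [413.3 114.3]
 [415.3 100.2]]
84 (np.int64(394), np.int64(437), 16)
88 (np.int64(406), np.int64(429), 13)
92 (np.int64(406), np.int64(411), 6)
96 (np.int64(416), np.int64(425), 6)
100 (np.int64(406), np.int64(426), 11)
104 (np.int64(405), np.int64(425), 21)
108 (np.int64(404), np.int64(424), 21)
112 (np.int64(407), np.int64(423), 17)
116 (np.int64(410), np.int64(416), 7)
120 (np.int64(408), np.int64(417), 7)
124 (np.int64(408), np.int64(416), 9)
128 (np.int64(408), np.int64(416), 9)
132 (np.int64(408), np.int64(414), 7)
136 (np.int64(407), np.int64(413), 5)
140 (np.int64(409), np.int64(412), 4)
144 (np.int64(409), np.int64(411), 3)
148 
152 
140 [119 119 119 120  80  51  52  84  99 120 133 141 148 154 157 160 160 158
 156 151 145 135 120  82 110]
145 [120 120 120 120 119 120  58  76 101 115 130 140 146 152 156 160 161 159
 156 153 147 139 126  89 120]
150 [120 120 120 120 120 120 119 120  97 102 127 137 144 150 155 159 161 160
 157 155 149 142 131 112 120]
155 [120 120 120 120 120 119 120 120  85  98 122 133 
[... 530 characters left out ...]
 105 129 138 145 152 156 160
 162 161 158 155 150 142 132]
185 [121 122 122 122 122  80  72  46 107 122  94  97 125 135 144 149 155 159
 162 162 159 156 153 147 137]
190 [ 70  69  65  61  61  52  69  47 101 124 104  97 120 132 141 148 153 159
 162 162 160 158 154 148 139]
195 [ 65  62  64  63  62  89 187 207 208 208 151 101 107 129 138 146 152 158
 161 163 161 158 155 150 142]
200 [123 182 196 204 207 206 204 203 203 204 205  97  99 126 136 144 150 156
 160 162 162 160 156 153 146]
205 [145 147 146 127 186 203 192 187 179 171 178 104  95 121 133 142 149 154
 159 162 162 160 158 154 149]
210 [165 137 110 142 173 175 175 172 169 160 148 129  99 110 130 139 146 153
 158 162 163 161 159 155 150]
```

```bash
python3 - <<'E'
from h import *
for x in (.494,.508): print(x,[(z,*proj('scene',[[x,-.245,z]])[0]) for z in (.015,.028,.045,.06,.075)])
snap('scene','s4.png'); a=cv2.imread('pics/s4.png')
cv2.imwrite('pics/s4c.png',cv2.resize(a[150:220,265:325],None,fx=8,fy=8,interpolation=cv2.INTER_CUBIC))
E
```

```text
0.494 [(0.015, np.float64(293.3), np.float64(204.1)), (0.028, np.float64(293.4), np.float64(201.0)), (0.045, np.float64(293.6), np.float64(196.8)), (0.06, np.float64(293.7), np.float64(193.0)), (0.075, np.float64(293.9), np.float64(189.3))]
0.508 [(0.015, np.float64(290.1), np.float64(203.3)), (0.028, np.float64(290.2), np.float64(200.1)), (0.045, np.float64(290.4), np.float64(195.9)), (0.06, np.float64(290.5), np.float64(192.2)), (0.075, np.float64(290.6), np.float64(188.5))]
```

View pics/s4c.png

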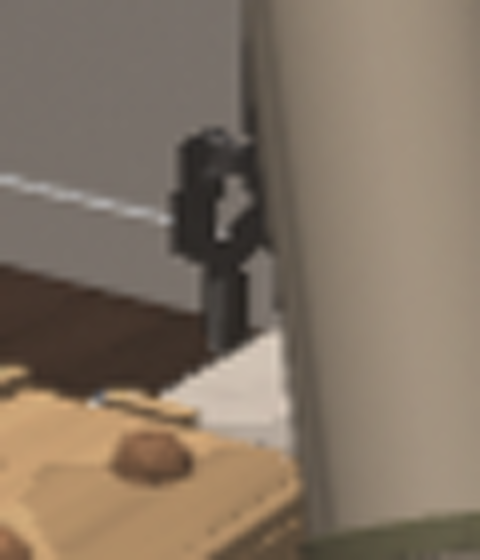

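The crop shows the fingertip's lower end at (228,348), i.e. px (293.5,193.5), which is z≈0.06 while the reported TCP z is 0.015. So the tips really sit higher than reported. I'll shut the fingers here, outside the tray, and touch the worktop gently to calibrate the height.

Call:
{"fn": "drive_tool", "kwargs": {"motion": [{"slide": [0, -0.5, 0], "rot": [0, 0, 0], "fingers": 0}, {"slide": [0, -0.5, 0], "rot": [0, 0, 0], "fingers": 0}, {"slide": [0, 0, 0], "rot": [0, 0, 0], "fingers": 0}, {"slide": [0, 0, 0], "rot": [0, 0, 0], "fingers": 0}, {"slide": [0, 0, 0], "rot": [0, 0, 0], "fingers": 0}, {"slide": [0, 0, -0.3], "rot": [0, 0, 0], "fingers": 0}, {"slide": [0, 0, -0.3], "rot": [0, 0, 0], "fingers": 0}]}}

```text
clock: 7.37
eef_pos: [0.4513, -0.2549, 0.0091]
orientation: [180.0, 0.0, 90.0]
force: [-0.3, 0.1, 0.5]
opening: 0.0007
gripper_force: 0.0
```

Call:
{"fn": "drive_tool", "kwargs": {"motion": [{"slide": [0, 0, -0.3], "rot": [0, 0, 0], "fingers": 0}, {"slide": [0, 0, -0.3], "rot": [0, 0, 0], "fingers": 0}]}}

```text
clock: 7.53
eef_pos: [0.4512, -0.2549, 0.0028]
orientation: [-180.0, -0.0, 90.0]
force: [-0.8, 0.4, 0.6]
opening: -0.0002
gripper_force: 0.0
```

```bash
python3 - <<'E'
from h import *
b=manip.get_image('scene'); cv2.imwrite('pics/s5.png',b[:,:,::-1])
m=b.max(2)
for r in range(165,212,3): print(r,m[r,286:312])
print([(z,*proj('scene',[[.451,-.255,z]])[0]) for z in (.0,.02,.03,.04,.075)])
E
```

```text
165 [120 120 120 120 120 120 120 121 120 120  95  92 100  99 115 126 132 137
 142 145 148 151 155 158 160 161]
168 [120 120 120 120 120 120 121 121 121 120  86  84 100  97 108 122 130 134
 140 144 148 151 153 156 159 161]
171 [120 120 120 121 121 120 120 120 120 120  78  75  96  97 100 118 127 133
 138 142 146 149 152 155 158 160]
174 [121 121 120 120 120 121 121 117 116  79  50  63  88 100  98 112 124 131
 136 141 145 148 151 154 157 159]
177 [170 168 150 132  84  49  49  52  62  65  61  58  81 100  97 105 120 129
 134 139 143 147 151 153 156 159]
180 [122 122 122 122 122  86  53  48  48  50  48  48  78  95  98  99 117 127
 133 137 141 146 148 151 155 158]
183 [122 122 121 122 122 122 122  87  55  48  49  49  57  85 100  96 109 123
 130 136 140 145 148 151 153 157]
186 [122 121 122 122 122 123 122 122 122  81  49  49  51  79  99  96 102 120
 129 134 138 143 146 150 153 156]
189 [ 58  61  62  68  86  99 110 117 119 120 122  81  49  73  92  98  97 114
 126 132 137 141 145 149 152 155]
192 [ 62  63  64  63  63  63  63  62  63  90 119 187 206 162 108 101  96 105
 122 130 135 140 144 148
[... 206 characters left out ...]
 132 137 142 145 148 151]
201 [189 194 192 171 194 207 205 202 202 202 202 201 201 201 160 106 100  95
 104 121 130 135 139 143 147 151]
204 [141 184 200 201 201 196 185 177 178 179 180 178 180 181 180 126  97  98
  98 116 128 133 138 142 145 149]
207 [118 102  89 149 167 167 170 174 175 175 175 174 173 171 177 143 103  99
  95 108 123 130 135 141 145 148]
210 [142 162 171 175 176 174 173 173 171 170 168 164 160 159 148 157 118 100
  96 102 120 128 134 139 143 147]
[(0.0, np.float64(304.4), np.float64(209.6)), (0.02, np.float64(304.6), np.float64(204.7)), (0.03, np.float64(304.8), np.float64(202.3)), (0.04, np.float64(304.9), np.float64(199.8)), (0.075, np.float64(305.3), np.float64(191.0))]
```

Call:
{"fn": "drive_tool", "kwargs": {"motion": [{"slide": [0, 0, -0.3], "rot": [0, 0, 0], "fingers": 0}, {"slide": [0, 0, -0.3], "rot": [0, 0, 0], "fingers": 0}, {"slide": [0, 0, -0.2], "rot": [0, 0, 0], "fingers": 0}]}}

```text
clock: 7.83
eef_pos: [0.4512, -0.255, -0.0052]
orientation: [-180.0, -0.0, 90.0]
force: [-0.2, -0.5, 0.0]
opening: 0.0003
gripper_force: 0.0
```

Call:
{"fn": "drive_tool", "kwargs": {"motion": [{"slide": [0, 0, -0.2], "rot": [0, 0, 0], "fingers": 0}, {"slide": [0, 0, -0.1], "rot": [0, 0, 0], "fingers": 0}]}}

```text
clock: 8.0
eef_pos: [0.4512, -0.255, -0.0081]
orientation: [-180.0, -0.0, 90.0]
force: [-0.4, -0.4, -0.4]
opening: 0.0001
gripper_force: 0.0
```

Call:
{"fn": "drive_tool", "kwargs": {"motion": [{"slide": [0, 0, -0.1], "rot": [0, 0, 0], "fingers": 0}, {"slide": [0, 0, -0.1], "rot": [0, 0, 0], "fingers": 0}]}}

```text
clock: 8.17
eef_pos: [0.4513, -0.2551, -0.0098]
orientation: [180.0, 0.0, 90.0]
force: [-0.9, -0.1, 0.0]
opening: 0.0002
gripper_force: 0.0
```

Call:
{"fn": "drive_tool", "kwargs": {"motion": [{"slide": [0, 0, -0.15], "rot": [0, 0, 0], "fingers": 0}, {"slide": [0, 0, -0.15], "rot": [0, 0, 0], "fingers": 0}]}}

```text
clock: 8.33
eef_pos: [0.4513, -0.2551, -0.0128]
orientation: [180.0, 0.0, 90.0]
force: [0.6, 0.4, -0.1]
opening: 0.0002
gripper_force: 0.0
```

Call:
{"fn": "drive_tool", "kwargs": {"motion": [{"slide": [0, 0, -0.1], "rot": [0, 0, 0], "fingers": 0}, {"slide": [0, 0, -0.1], "rot": [0, 0, 0], "fingers": 0}]}}

```text
clock: 8.5
eef_pos: [0.4512, -0.255, -0.0149]
orientation: [-180.0, -0.0, 90.0]
force: [0.7, 0.2, 0.2]
opening: 0.0002
gripper_force: 0.0
```

Call:
{"fn": "drive_tool", "kwargs": {"motion": [{"slide": [0, 0, -0.1], "rot": [0, 0, 0], "fingers": 0}, {"slide": [0, 0, -0.1], "rot": [0, 0, 0], "fingers": 0}]}}

```text
clock: 8.67
eef_pos: [0.4513, -0.2551, -0.0169]
orientation: [180.0, 0.0, 90.0]
force: [0.2, 0.3, -0.2]
opening: 0.0001
gripper_force: 0.0
```

Call:
{"fn": "drive_tool", "kwargs": {"motion": [{"slide": [0, 0, -0.1], "rot": [0, 0, 0], "fingers": 0}, {"slide": [0, 0, -0.1], "rot": [0, 0, 0], "fingers": 0}]}}

```text
clock: 8.83
eef_pos: [0.4513, -0.255, -0.0189]
orientation: [180.0, 0.0, 90.0]
force: [0.2, 0.6, -0.1]
opening: -0.0001
gripper_force: 0.0
```

Call:
{"fn": "drive_tool", "kwargs": {"motion": [{"slide": [0, 0, -0.1], "rot": [0, 0, 0], "fingers": 0}, {"slide": [0, 0, -0.1], "rot": [0, 0, 0], "fingers": 0}]}}

```text
clock: 9.0
eef_pos: [0.4513, -0.255, -0.0209]
orientation: [180.0, 0.0, 90.0]
force: [0.5, 0.1, -0.5]
opening: 0.0003
gripper_force: 0.0
```

Call:
{"fn": "drive_tool", "kwargs": {"motion": [{"slide": [0, 0, -0.1], "rot": [0, 0, 0], "fingers": 0}, {"slide": [0, 0, -0.1], "rot": [0, 0, 0], "fingers": 0}]}}

```text
clock: 9.17
eef_pos: [0.4512, -0.255, -0.0229]
orientation: [-180.0, 0.0, 90.0]
force: [-0.3, 0.3, 0.3]
opening: -0.0001
gripper_force: 0.0
```

Call:
{"fn": "drive_tool", "kwargs": {"motion": [{"slide": [0, 0, -0.1], "rot": [0, 0, 0], "fingers": 0}, {"slide": [0, 0, -0.1], "rot": [0, 0, 0], "fingers": 0}]}}

```text
clock: 9.33
eef_pos: [0.4513, -0.2551, -0.0249]
orientation: [-180.0, 0.0, 90.0]
force: [-0.6, -0.7, 0.2]
opening: -0.0001
gripper_force: 0.0
```

Call:
{"fn": "drive_tool", "kwargs": {"motion": [{"slide": [0, 0, -0.1], "rot": [0, 0, 0], "fingers": 0}, {"slide": [0, 0, -0.1], "rot": [0, 0, 0], "fingers": 0}]}}

```text
clock: 9.5
eef_pos: [0.4512, -0.255, -0.0269]
orientation: [-180.0, 0.0, 90.0]
force: [-0.4, -0.6, -0.1]
opening: -0.0001
gripper_force: 0.0
```

Call:
{"fn": "drive_tool", "kwargs": {"motion": [{"slide": [0, 0, -0.1], "rot": [0, 0, 0], "fingers": 0}, {"slide": [0, 0, -0.1], "rot": [0, 0, 0], "fingers": 0}]}}

```text
clock: 9.67
eef_pos: [0.4514, -0.2551, -0.0272]
orientation: [180.0, 0.0, 90.0]
force: [-6.3, 6.0, 34.1]
opening: 0.0001
gripper_force: 17.1
```

Call:
{"fn": "drive_tool", "kwargs": {"motion": [{"slide": [0, 0, -0.1], "rot": [0, 0, 0], "fingers": 0}, {"slide": [0, 0, -0.1], "rot": [0, 0, 0], "fingers": 0}]}}

```text
clock: 9.83
eef_pos: [0.4515, -0.2552, -0.0273]
orientation: [179.9, 0.1, 90.0]
force: [-12.1, 9.2, 56.6]
opening: 0.0
gripper_force: 28.6
```

Call:
{"fn": "drive_tool", "kwargs": {"motion": [{"slide": [0, 0, -0.1], "rot": [0, 0, 0], "fingers": 0}, {"slide": [0, 0, -0.1], "rot": [0, 0, 0], "fingers": 0}]}}

```text
clock: 10.0
eef_pos: [0.4515, -0.2552, -0.0274]
orientation: [179.9, 0.2, 90.0]
force: [-16.7, 13.7, 79.5]
opening: 0.0001
gripper_force: 40.2
```

Contact came at a reported z of −0.027, so the shut tips are 27 mm above the reported TCP. I'm backing off and will redo the draw with that offset.

Call:
{"fn": "drive_tool", "kwargs": {"motion": [{"slide": [0, 0, 1], "rot": [0, 0, 0], "fingers": 0}, {"slide": [0, 0, 3], "rot": [0, 0, 0], "fingers": 0}, {"slide": [0, 0, 3], "rot": [0, 0, 0], "fingers": 0}, {"slide": [0, 0, 3], "rot": [0, 0, 0], "fingers": 0}, {"slide": [0, 3, 0], "rot": [0, 0, 0], "fingers": 0}, {"slide": [0, 3, 0], "rot": [0, 0, 0], "fingers": 0}, {"slide": [0, 3.3, 0], "rot": [0, 0, 0], "fingers": 0}, {"slide": [0, 0, 0], "rot": [0, 0, 0], "fingers": 0}]}}

```text
clock: 10.67
eef_pos: [0.4501, -0.1574, 0.0672]
orientation: [-179.9, -0.1, 90.2]
force: [0.2, 0.3, 0.0]
opening: 0.0002
gripper_force: 0.0
```

Call:
{"fn": "drive_tool", "kwargs": {"motion": [{"slide": [0, 0, -1.5], "rot": [0, 0, 0], "fingers": 0}, {"slide": [0, 0, -1.5], "rot": [0, 0, 0], "fingers": 0}, {"slide": [0, 0, -1.5], "rot": [0, 0, 0], "fingers": 0}, {"slide": [0, 0, -0.7], "rot": [0, 0, 0], "fingers": 0}, {"slide": [0, 0, 0], "rot": [0, 0, 0], "fingers": 0}]}}

```text
clock: 11.08
eef_pos: [0.4506, -0.1619, 0.014]
orientation: [-179.9, -0.1, 90.0]
force: [-0.1, -0.0, 0.6]
opening: -0.0001
gripper_force: 0.0
```

Call:
{"fn": "drive_tool", "kwargs": {"motion": [{"slide": [0, 0, -0.3], "rot": [0, 0, 0], "fingers": 0}, {"slide": [0, 0, -0.3], "rot": [0, 0, 0], "fingers": 0}, {"slide": [0, 0, 0], "rot": [0, 0, 0], "fingers": 0}]}}

```text
clock: 11.33
eef_pos: [0.4513, -0.1622, 0.0093]
orientation: [180.0, 0.0, 90.0]
force: [-0.3, -0.4, -0.3]
opening: -0.0003
gripper_force: 0.0
```

Call:
{"fn": "drive_tool", "kwargs": {"motion": [{"slide": [0, 0, -0.3], "rot": [0, 0, 0], "fingers": 0}, {"slide": [0, 0, -0.3], "rot": [0, 0, 0], "fingers": 0}, {"slide": [0, 0, -0.2], "rot": [0, 0, 0], "fingers": 0}]}}

```text
clock: 11.58
eef_pos: [0.4513, -0.162, 0.0011]
orientation: [180.0, 0.0, 90.0]
force: [-0.1, -0.4, -0.3]
opening: 0.0003
gripper_force: 0.0
```

Call:
{"fn": "drive_tool", "kwargs": {"motion": [{"slide": [0, -0.6, 0], "rot": [0, 0, 0], "fingers": 0}, {"slide": [0, -0.6, 0], "rot": [0, 0, 0], "fingers": 0}, {"slide": [0, -0.6, 0], "rot": [0, 0, 0], "fingers": 0}, {"slide": [0, -0.6, 0], "rot": [0, 0, 0], "fingers": 0}]}}

```text
clock: 11.92
eef_pos: [0.4513, -0.1867, 0.0012]
orientation: [180.0, -0.0, 90.0]
force: [1.1, 0.9, -1.0]
opening: -0.0001
gripper_force: 0.7
```

Call:
{"fn": "drive_tool", "kwargs": {"motion": [{"slide": [0, -0.6, 0], "rot": [0, 0, 0], "fingers": 0}, {"slide": [0, -0.6, 0], "rot": [0, 0, 0], "fingers": 0}]}}

```text
clock: 12.08
eef_pos: [0.4513, -0.1988, 0.0012]
orientation: [180.0, -0.0, 90.0]
force: [0.2, 1.4, -0.7]
opening: 0.0
gripper_force: 0.7
```

Call:
{"fn": "drive_tool", "kwargs": {"motion": [{"slide": [0, -0.6, 0], "rot": [0, 0, 0], "fingers": 0}, {"slide": [0, -0.6, 0], "rot": [0, 0, 0], "fingers": 0}]}}

```text
clock: 12.25
eef_pos: [0.4513, -0.2107, 0.0012]
orientation: [180.0, 0.0, 90.0]
force: [1.4, 1.5, -0.8]
opening: 0.0003
gripper_force: 0.7
```

Call:
{"fn": "drive_tool", "kwargs": {"motion": [{"slide": [0, -0.6, 0], "rot": [0, 0, 0], "fingers": 0}, {"slide": [0, -0.6, 0], "rot": [0, 0, 0], "fingers": 0}, {"slide": [0, -0.6, 0], "rot": [0, 0, 0], "fingers": 0}, {"slide": [0, -0.6, 0], "rot": [0, 0, 0], "fingers": 0}, {"slide": [0, -0.6, 0], "rot": [0, 0, 0], "fingers": 0}]}}

```text
clock: 12.67
eef_pos: [0.4513, -0.2406, 0.0012]
orientation: [180.0, 0.0, 90.0]
force: [0.8, 0.4, 0.6]
opening: 0.0
gripper_force: 0.7
```

Call:
{"fn": "drive_tool", "kwargs": {"motion": [{"slide": [0, -0.3, 0], "rot": [0, 0, 0], "fingers": 0}, {"slide": [0, 0, 0], "rot": [0, 0, 0], "fingers": 0}]}}

```text
clock: 12.83
eef_pos: [0.4512, -0.2439, 0.0012]
orientation: [180.0, 0.0, 90.0]
force: [0.1, 0.2, 0.1]
opening: 0.0001
gripper_force: 0.0
```

Call:
{"fn": "drive_tool", "kwargs": {"motion": [{"slide": [0, -0.2, 0], "rot": [0, 0, 0], "fingers": 0}, {"slide": [0, 0, 0], "rot": [0, 0, 0], "fingers": 0}]}}

```text
clock: 13.0
eef_pos: [0.4512, -0.2452, 0.0012]
orientation: [-180.0, 0.0, 90.0]
force: [-0.1, -0.0, 0.4]
opening: 0.0002
gripper_force: 0.0
```

Call:
{"fn": "drive_tool", "kwargs": {"motion": [{"slide": [0, -0.2, 0], "rot": [0, 0, 0], "fingers": 0}, {"slide": [0, -0.2, 0], "rot": [0, 0, 0], "fingers": 0}]}}

```text
clock: 13.17
eef_pos: [0.451, -0.247, 0.0011]
orientation: [-179.9, -0.2, 90.0]
force: [4.0, 18.6, 6.8]
opening: 0.0001
gripper_force: 9.3
```

```bash
python3 - <<'E'
from h import *
snap('top','t6.png'); h=cv2.cvtColor(cv2.imread('pics/t6.png'),cv2.COLOR_BGR2HSV)
m=cv2.inRange(h,(12,70,110),(32,255,255))
for r in range(183,243,5): 
    x=np.where(m[r,312:375])[0]+312; print(r,x)
print(proj('top',[[.52,-.269,.048],[.38,-.269,.048],[.52,-.257,.048]]))
E
```

```text
183 [312 313 314 346]
188 [312 313 314]
193 [312 313 314]
198 [312 313 314]
203 []
208 []
213 []
218 [330 331 332 333 334 335]
223 [339 340 341 342 343 344]
228 [346 347 348 349]
233 [350 351]
238 [352 353 354]
[[355.8 189.8]
 [356.4 231.3]
 [352.3 189.8]]
```

The tray hit its stop, with an 18 N reaction at y=−0.247, so it is right out. Next I'll lift and sweep the shells one at a time in a notch between the fingertips, with about 20 mm opening.

Call:
{"fn": "drive_tool", "kwargs": {"motion": [{"slide": [0, 0.7, 0], "rot": [0, 0, 0], "fingers": 0}, {"slide": [0, 0.3, 2.5], "rot": [0, 0, 0], "fingers": 0}, {"slide": [0, 0, 3], "rot": [0, 0, 0], "fingers": 0}, {"slide": [0, 0, 3], "rot": [0, 0, 0], "fingers": 0}, {"slide": [-0.3, 3.5, 1.5], "rot": [0, 0, 0], "fingers": 0.235}, {"slide": [-0.3, 3.5, 0], "rot": [0, 0, 0], "fingers": 0.235}, {"slide": [-0.3, 3.5, 0], "rot": [0, 0, 0], "fingers": 0.235}, {"slide": [-0.2, 3.5, 0], "rot": [0, 0, 0], "fingers": 0.235}]}}

```text
clock: 13.88
eef_pos: [0.4398, -0.0977, 0.1016]
orientation: [180.0, 0.0, 90.0]
force: [1.2, 0.4, 0.8]
opening: 0.0197
gripper_force: 0.0
```

Call:
{"fn": "drive_tool", "kwargs": {"motion": [{"slide": [-0.1, 3.5, 0], "rot": [0, 0, 0], "fingers": 0.235}, {"slide": [-0.1, 3.3, 0], "rot": [0, 0, 0], "fingers": 0.235}, {"slide": [0, 0, 0], "rot": [0, 0, 0], "fingers": 0.235}, {"slide": [0, 0, 0], "rot": [0, 0, 0], "fingers": 0.235}]}}

```text
clock: 14.22
eef_pos: [0.4382, -0.0299, 0.1014]
orientation: [180.0, 0.0, 90.2]
force: [0.1, 0.4, -0.7]
opening: 0.02
gripper_force: 0.0
```

Call:
{"fn": "drive_tool", "kwargs": {"motion": [{"slide": [0, 0, -2], "rot": [0, 0, 0], "fingers": 0.235}, {"slide": [0, 0, -2], "rot": [0, 0, 0], "fingers": 0.235}, {"slide": [0, 0, -1.1], "rot": [0, 0, 0], "fingers": 0.235}, {"slide": [0, 0, -0.3], "rot": [0, 0, 0], "fingers": 0.235}, {"slide": [0, 0, 0], "rot": [0, 0, 0], "fingers": 0.235}]}}

```text
clock: 14.63
eef_pos: [0.4382, -0.0319, 0.0467]
orientation: [-179.9, -0.0, 89.9]
force: [-0.8, -0.5, -0.1]
opening: 0.0202
gripper_force: 0.0
```

Call:
{"fn": "drive_tool", "kwargs": {"motion": [{"slide": [0, 0, -0.1], "rot": [0, 0, 0], "fingers": 0.235}, {"slide": [0, 0, 0], "rot": [0, 0, 0], "fingers": 0.235}]}}

```text
clock: 14.8
eef_pos: [0.4388, -0.0316, 0.0468]
orientation: [179.9, 0.0, 90.0]
force: [-0.2, 0.6, 0.1]
opening: 0.0201
gripper_force: 0.0
```

Call:
{"fn": "drive_tool", "kwargs": {"motion": [{"slide": [0, -0.5, -0.1], "rot": [0, 0, 0], "fingers": 0.235}, {"slide": [-0.1, -1, 0], "rot": [0, 0, 0], "fingers": 0.235}, {"slide": [-0.1, -1, 0], "rot": [0, 0, 0], "fingers": 0.235}, {"slide": [-0.2, -1.2, 0], "rot": [0, 0, 0], "fingers": 0.235}, {"slide": [-0.2, -1.2, 0], "rot": [0, 0, 0], "fingers": 0.235}, {"slide": [-0.2, -1.2, 0], "rot": [0, 0, 0], "fingers": 0.235}, {"slide": [-0.2, -1.2, 0], "rot": [0, 0, 0], "fingers": 0.235}, {"slide": [-0.2, -1.2, 0], "rot": [0, 0, 0], "fingers": 0.235}]}}

```text
clock: 15.47
eef_pos: [0.426, -0.1176, 0.0454]
orientation: [180.0, 0.0, 90.0]
force: [0.3, 0.3, 0.3]
opening: 0.0203
gripper_force: 0.1
```

Call:
{"fn": "drive_tool", "kwargs": {"motion": [{"slide": [-0.2, -1.2, 0], "rot": [0, 0, 0], "fingers": 0.235}, {"slide": [-0.2, -1.2, 0], "rot": [0, 0, 0], "fingers": 0.235}, {"slide": [0, -1, 0], "rot": [0, 0, 0], "fingers": 0.235}, {"slide": [0, 0, 0], "rot": [0, 0, 0], "fingers": 0.235}]}}

```text
clock: 15.8
eef_pos: [0.4225, -0.1524, 0.0454]
orientation: [179.9, 0.1, 89.9]
force: [-0.6, 0.5, 0.4]
opening: 0.02
gripper_force: 0.0
```

Call:
{"fn": "drive_tool", "kwargs": {"motion": [{"slide": [0, 0, 3], "rot": [0, 0, 0], "fingers": 0.235}, {"slide": [0, 0, 3], "rot": [0, 0, 0], "fingers": 0.235}, {"slide": [1.6, 3.5, 0], "rot": [0, 0, 0], "fingers": 0.235}, {"slide": [1.6, 3.5, 0], "rot": [0, 0, 0], "fingers": 0.235}, {"slide": [1.6, 3.5, 0], "rot": [0, 0, 0], "fingers": 0.235}, {"slide": [1.6, 3.5, 0], "rot": [0, 0, 0], "fingers": 0.235}, {"slide": [1.4, 2.6, 0], "rot": [0, 0, 0], "fingers": 0.235}, {"slide": [0, 0, 0], "rot": [0, 0, 0], "fingers": 0.235}]}}

```text
clock: 16.47
eef_pos: [0.5017, 0.0201, 0.1053]
orientation: [179.9, -0.1, 90.3]
force: [-1.1, -0.2, -0.2]
opening: 0.0199
gripper_force: 0.0
```

```bash
cat >> h.py <<'E'
def shells(n,f):
    snap(n,f); h=cv2.cvtColor(cv2.imread('pics/'+f),cv2.COLOR_BGR2HSV)
    s=cv2.inRange(h,(0,110,60),(15,255,255)); 
    k,l,st,ce=cv2.connectedComponentsWithStats(s)
    for i in range(1,k):
        if st[i,4]>20 and (n!='top' or (ce[i,1]>180 and ce[i,1]<240 and 205<ce[i,0]<365)): print(n,st[i].tolist(),ce[i].round(1),ray(n,[ce[i]],.078).round(3)[0],ray(n,[ce[i]],.02).round(3)[0,:2])
E
python3 - <<'E'
from h import *
shells('top','t7.png'); shells('scene','s7.png')
E
```

```text
top [284, 187, 8, 10, 53] [287.7 191.8] [ 0.505 -0.04   0.078] [ 0.516 -0.04 ]
top [336, 217, 8, 8, 53] [339.6 220.5] [ 0.412 -0.209  0.078] [ 0.419 -0.217]
scene [254, 203, 10, 8, 57] [258.7 206.5] [ 0.505 -0.034  0.078] [ 0.58  -0.142]
scene [236, 214, 11, 8, 68] [241.4 217.7] [0.5   0.07  0.078] [ 0.574 -0.028]
scene [114, 277, 13, 8, 72] [119.5 280.2] [0.526 0.525 0.078] [0.603 0.47 ]
scene [127, 301, 19, 25, 149] [136.5 311.9] [0.397 0.586 0.078] [0.461 0.538]
scene [147, 301, 64, 38, 365] [176.9 323.4] [0.297 0.565 0.078] [0.352 0.514]
scene [132, 350, 27, 26, 152] [145.1 362.5] [0.265 0.681 0.078] [0.317 0.642]
scene [342, 373, 24, 47, 429] [353.6 397.5] [-0.093  0.54   0.078] [-0.076  0.487]
scene [159, 375, 15, 10, 64] [164.2 379.5] [0.205 0.691 0.078] [0.251 0.653]
scene [406, 384, 25, 9, 80] [417.3 388.3] [-0.179  0.458  0.078] [-0.17   0.397]
scene [420, 410, 11, 7, 29] [424.5 413. ] [-0.206  0.505  0.078] [-0.199  0.449]
```

Shell D is in the tray at about (0.419,−0.217). Next is shell B.

Call:
{"fn": "drive_tool", "kwargs": {"motion": [{"slide": [0, 0, -2], "rot": [0, 0, 0], "fingers": 0.235}, {"slide": [0, 0, -2], "rot": [0, 0, 0], "fingers": 0.235}, {"slide": [0, 0, -1.2], "rot": [0, 0, 0], "fingers": 0.235}, {"slide": [0, 0, -0.7], "rot": [0, 0, 0], "fingers": 0.235}, {"slide": [0, 0, 0], "rot": [0, 0, 0], "fingers": 0.235}]}}

```text
clock: 16.98
eef_pos: [0.4993, 0.0152, 0.0451]
orientation: [-179.8, -0.0, 89.9]
force: [-0.9, 0.3, -0.0]
opening: 0.0203
gripper_force: 0.0
```

Call:
{"fn": "drive_tool", "kwargs": {"motion": [{"slide": [0, -0.8, 0], "rot": [0, 0, 0], "fingers": 0.235}, {"slide": [0, -1, 0], "rot": [0, 0, 0], "fingers": 0.235}, {"slide": [0, -1, 0], "rot": [0, 0, 0], "fingers": 0.235}, {"slide": [0, -1, 0], "rot": [0, 0, 0], "fingers": 0.235}, {"slide": [-0.2, -1.2, 0], "rot": [0, 0, 0], "fingers": 0.235}, {"slide": [-0.2, -1.2, 0], "rot": [0, 0, 0], "fingers": 0.235}, {"slide": [-0.2, -1.2, 0], "rot": [0, 0, 0], "fingers": 0.235}, {"slide": [-0.3, -1.2, 0], "rot": [0, 0, 0], "fingers": 0.235}]}}

```text
clock: 17.65
eef_pos: [0.4911, -0.0715, 0.0463]
orientation: [180.0, 0.0, 90.0]
force: [0.6, -0.2, 0.5]
opening: 0.0199
gripper_force: 0.2
```

Call:
{"fn": "drive_tool", "kwargs": {"motion": [{"slide": [-0.3, -1.2, 0], "rot": [0, 0, 0], "fingers": 0.235}, {"slide": [-0.3, -1.2, 0], "rot": [0, 0, 0], "fingers": 0.235}, {"slide": [-0.3, -1.2, 0], "rot": [0, 0, 0], "fingers": 0.235}, {"slide": [-0.2, -1.2, 0], "rot": [0, 0, 0], "fingers": 0.235}, {"slide": [0, -1.2, 0], "rot": [0, 0, 0], "fingers": 0.235}, {"slide": [0, -1, 0], "rot": [0, 0, 0], "fingers": 0.235}, {"slide": [0, 0, 0], "rot": [0, 0, 0], "fingers": 0.235}]}}

```text
clock: 18.23
eef_pos: [0.4806, -0.1421, 0.0462]
orientation: [180.0, 0.0, 89.9]
force: [0.3, -0.2, 0.3]
opening: 0.02
gripper_force: 0.0
```

Call:
{"fn": "drive_tool", "kwargs": {"motion": [{"slide": [0, 0, 3], "rot": [0, 0, 0], "fingers": 0.235}, {"slide": [0, 0, 3], "rot": [0, 0, 0], "fingers": 0.235}, {"slide": [-0.6, 3.8, 0], "rot": [0, 0, 0], "fingers": 0.235}, {"slide": [-0.6, 3.8, 0], "rot": [0, 0, 0], "fingers": 0.235}, {"slide": [-0.6, 3.8, 0], "rot": [0, 0, 0], "fingers": 0.235}, {"slide": [-0.6, 3.8, 0], "rot": [0, 0, 0], "fingers": 0.235}, {"slide": [-0.6, 3.8, 0], "rot": [0, 0, 0], "fingers": 0.235}, {"slide": [-0.6, 3.8, 0], "rot": [0, 0, 0], "fingers": 0.235}]}}

```text
clock: 18.9
eef_pos: [0.4436, 0.0899, 0.1063]
orientation: [180.0, -0.0, 90.0]
force: [1.1, 0.2, 1.1]
opening: 0.0201
gripper_force: 0.0
```

```bash
python3 - <<'E'
from h import *
shells('top','t8.png'); shells('scene','s8.png'); print(manip.get_state()['eef_pos'])
E
```

```text
top [337, 200, 9, 8, 56] [340.8 203.6] [ 0.467 -0.214  0.078] [ 0.477 -0.222]
top [260, 206, 10, 10, 70] [264.7 210.5] [0.441 0.035 0.078] [0.45  0.038]
top [336, 217, 8, 8, 52] [339.5 220.6] [ 0.411 -0.209  0.078] [ 0.418 -0.217]
scene [237, 214, 10, 8, 65] [241.4 217.7] [0.5   0.07  0.078] [ 0.574 -0.029]
scene [258, 215, 11, 8, 61] [262.7 218.6] [0.441 0.036 0.078] [ 0.51  -0.065]
scene [114, 277, 13, 8, 73] [119.5 280.2] [0.526 0.525 0.078] [0.604 0.47 ]
scene [127, 301, 20, 25, 153] [136.8 312.1] [0.396 0.586 0.078] [0.46  0.538]
scene [147, 301, 64, 38, 358] [176.1 323.8] [0.298 0.567 0.078] [0.353 0.516]
scene [132, 349, 27, 27, 154] [145.1 362.5] [0.265 0.681 0.078] [0.317 0.642]
scene [342, 373, 24, 47, 429] [353.6 397.5] [-0.093  0.54   0.078] [-0.076  0.487]
scene [159, 375, 10, 10, 56] [163.4 379.7] [0.206 0.693 0.078] [0.252 0.655]
scene [406, 384, 25, 9, 83] [417.1 388.3] [-0.179  0.458  0.078] [-0.17   0.397]
scene [420, 410, 11, 7, 29] [424.5 413. ] [-0.206  0.505  0.078] [-0.199  0.449]
[0.44258488 0.09249206 0.1062757 ]
```

Call:
{"fn": "drive_tool", "kwargs": {"motion": [{"slide": [0, 0, -2], "rot": [0, 0, 0], "fingers": 0.235}, {"slide": [0, 0, -2], "rot": [0, 0, 0], "fingers": 0.235}, {"slide": [0, 0, -1.3], "rot": [0, 0, 0], "fingers": 0.235}, {"slide": [0, 0, -0.7], "rot": [0, 0, 0], "fingers": 0.235}, {"slide": [0, -1, 0], "rot": [0, 0, 0], "fingers": 0.235}, {"slide": [0, -1, 0], "rot": [0, 0, 0], "fingers": 0.235}, {"slide": [0, -1, 0], "rot": [0, 0, 0], "fingers": 0.235}]}}

```text
clock: 19.58
eef_pos: [0.4448, 0.0566, 0.0469]
orientation: [179.9, 0.0, 90.0]
force: [-0.0, -1.0, 0.3]
opening: 0.0199
gripper_force: 0.0
```

Call:
{"fn": "drive_tool", "kwargs": {"motion": [{"slide": [0, -1.2, 0], "rot": [0, 0, 0], "fingers": 0.235}, {"slide": [0, -1.2, 0], "rot": [0, 0, 0], "fingers": 0.235}, {"slide": [0, -1.2, 0], "rot": [0, 0, 0], "fingers": 0.235}, {"slide": [0, -1.2, 0], "rot": [0, 0, 0], "fingers": 0.235}, {"slide": [0, -1.2, 0], "rot": [0, 0, 0], "fingers": 0.235}, {"slide": [0, -1.2, 0], "rot": [0, 0, 0], "fingers": 0.235}, {"slide": [0, -1.2, 0], "rot": [0, 0, 0], "fingers": 0.235}, {"slide": [0, -1.2, 0], "rot": [0, 0, 0], "fingers": 0.235}]}}

```text
clock: 20.25
eef_pos: [0.4445, -0.0399, 0.0471]
orientation: [179.9, 0.0, 89.9]
force: [-0.0, 0.1, -0.1]
opening: 0.0198
gripper_force: 0.0
```

Call:
{"fn": "drive_tool", "kwargs": {"motion": [{"slide": [0, -1.2, 0], "rot": [0, 0, 0], "fingers": 0.235}, {"slide": [0, -1.2, 0], "rot": [0, 0, 0], "fingers": 0.235}, {"slide": [0, -1.2, 0], "rot": [0, 0, 0], "fingers": 0.235}, {"slide": [0, -1.2, 0], "rot": [0, 0, 0], "fingers": 0.235}, {"slide": [0, -1.2, 0], "rot": [0, 0, 0], "fingers": 0.235}, {"slide": [0, -1, 0], "rot": [0, 0, 0], "fingers": 0.235}, {"slide": [0, -1, 0], "rot": [0, 0, 0], "fingers": 0.235}, {"slide": [0, -1, 0], "rot": [0, 0, 0], "fingers": 0.235}]}}

```text
clock: 20.92
eef_pos: [0.4442, -0.1291, 0.0463]
orientation: [180.0, 0.0, 90.0]
force: [0.0, 0.2, 0.2]
opening: 0.02
gripper_force: 0.0
```

Call:
{"fn": "drive_tool", "kwargs": {"motion": [{"slide": [0, -0.5, 0], "rot": [0, 0, 0], "fingers": 0.235}, {"slide": [0, 0, 0], "rot": [0, 0, 0], "fingers": 0.235}, {"slide": [0, 0, 3], "rot": [0, 0, 0], "fingers": 0.235}, {"slide": [0, 0, 3], "rot": [0, 0, 0], "fingers": 0.235}, {"slide": [0.8, 3.8, 0], "rot": [0, 0, 0], "fingers": 0.235}, {"slide": [0.8, 3.8, 0], "rot": [0, 0, 0], "fingers": 0.235}, {"slide": [0.8, 3.8, 0], "rot": [0, 0, 0], "fingers": 0.235}, {"slide": [0.8, 3.8, 0], "rot": [0, 0, 0], "fingers": 0.235}]}}

```text
clock: 21.58
eef_pos: [0.4761, 0.021, 0.1064]
orientation: [180.0, -0.0, 90.0]
force: [0.5, -0.5, 0.7]
opening: 0.0199
gripper_force: 0.0
```

Call:
{"fn": "drive_tool", "kwargs": {"motion": [{"slide": [0.8, 3.8, 0], "rot": [0, 0, 0], "fingers": 0.235}, {"slide": [0.8, 3.8, 0], "rot": [0, 0, 0], "fingers": 0.235}, {"slide": [0.7, 3.8, 0], "rot": [0, 0, 0], "fingers": 0.235}, {"slide": [0, 0, 0], "rot": [0, 0, 0], "fingers": 0.235}]}}

```text
clock: 21.92
eef_pos: [0.4992, 0.1388, 0.1061]
orientation: [180.0, -0.1, 90.3]
force: [-1.8, 0.1, -0.3]
opening: 0.0205
gripper_force: 0.0
```

```bash
python3 - <<'E'
from h import *
shells('top','t9.png'); shells('scene','s9.png'); print(manip.get_state()['eef_pos'])
E
```

```text
top [251, 188, 10, 10, 70] [255.1 192.6] [0.501 0.067 0.078] [0.512 0.072]
top [337, 200, 9, 8, 56] [340.8 203.6] [ 0.467 -0.214  0.078] [ 0.477 -0.222]
top [319, 208, 8, 9, 57] [322.5 212.1] [ 0.439 -0.154  0.078] [ 0.447 -0.16 ]
top [336, 217, 8, 8, 52] [339.5 220.6] [ 0.411 -0.209  0.078] [ 0.418 -0.217]
scene [236, 214, 11, 8, 63] [241.3 217.7] [0.5   0.07  0.078] [ 0.575 -0.028]
scene [114, 277, 12, 8, 73] [119.5 280.3] [0.526 0.525 0.078] [0.603 0.471]
scene [127, 301, 20, 25, 152] [136.6 312. ] [0.396 0.586 0.078] [0.461 0.538]
scene [147, 301, 65, 38, 367] [177.  323.4] [0.297 0.565 0.078] [0.352 0.514]
scene [132, 349, 27, 27, 151] [145.  362.4] [0.265 0.681 0.078] [0.317 0.642]
scene [342, 373, 24, 47, 427] [353.6 397.5] [-0.093  0.54   0.078] [-0.076  0.487]
scene [159, 375, 12, 10, 58] [163.5 379.9] [0.205 0.693 0.078] [0.252 0.655]
scene [406, 384, 25, 9, 83] [417.  388.3] [-0.179  0.458  0.078] [-0.17   0.398]
scene [420, 410, 11, 7, 28] [424.4 413.1] [-0.206  0.505  0.078] [-0.199  0.449]
[0.49874917 0.13445374 0.10593571]
```

Shell C is in the tray at about (0.447,−0.160). The last one is shell A.

Call:
{"fn": "drive_tool", "kwargs": {"motion": [{"slide": [0, -2.3, 0], "rot": [0, 0, 0], "fingers": 0.235}, {"slide": [0, 0, 0], "rot": [0, 0, 0], "fingers": 0.235}, {"slide": [0, 0, -2], "rot": [0, 0, 0], "fingers": 0.235}, {"slide": [0, 0, -2], "rot": [0, 0, 0], "fingers": 0.235}, {"slide": [0, 0, -1.3], "rot": [0, 0, 0], "fingers": 0.235}, {"slide": [0, 0, -0.7], "rot": [0, 0, 0], "fingers": 0.235}, {"slide": [0, -0.5, 0], "rot": [0, 0, 0], "fingers": 0.235}, {"slide": [0, -1, 0], "rot": [0, 0, 0], "fingers": 0.235}]}}

```text
clock: 22.68
eef_pos: [0.4993, 0.0946, 0.0465]
orientation: [180.0, -0.0, 90.0]
force: [0.3, 1.2, 0.1]
opening: 0.0202
gripper_force: 0.0
```

Call:
{"fn": "drive_tool", "kwargs": {"motion": [{"slide": [0, -1, 0], "rot": [0, 0, 0], "fingers": 0.235}, {"slide": [0, -1, 0], "rot": [0, 0, 0], "fingers": 0.235}, {"slide": [0, -1.2, 0], "rot": [0, 0, 0], "fingers": 0.235}, {"slide": [-0.1, -1.2, 0], "rot": [0, 0, 0], "fingers": 0.235}, {"slide": [-0.1, -1.2, 0], "rot": [0, 0, 0], "fingers": 0.235}, {"slide": [-0.1, -1.2, 0], "rot": [0, 0, 0], "fingers": 0.235}, {"slide": [-0.1, -1.2, 0], "rot": [0, 0, 0], "fingers": 0.235}, {"slide": [-0.1, -1.2, 0], "rot": [0, 0, 0], "fingers": 0.235}]}}

```text
clock: 23.35
eef_pos: [0.4941, 0.0017, 0.0463]
orientation: [180.0, -0.0, 90.0]
force: [0.7, -0.3, 0.1]
opening: 0.02
gripper_force: 0.3
```

Call:
{"fn": "drive_tool", "kwargs": {"motion": [{"slide": [-0.1, -1.2, 0], "rot": [0, 0, 0], "fingers": 0.235}, {"slide": [-0.1, -1.2, 0], "rot": [0, 0, 0], "fingers": 0.235}, {"slide": [-0.2, -1.2, 0], "rot": [0, 0, 0], "fingers": 0.235}, {"slide": [-0.2, -1.2, 0], "rot": [0, 0, 0], "fingers": 0.235}, {"slide": [-0.2, -1.2, 0], "rot": [0, 0, 0], "fingers": 0.235}, {"slide": [-0.2, -1.2, 0], "rot": [0, 0, 0], "fingers": 0.235}, {"slide": [-0.2, -1.2, 0], "rot": [0, 0, 0], "fingers": 0.235}, {"slide": [0, -1.2, 0], "rot": [0, 0, 0], "fingers": 0.235}]}}

```text
clock: 24.02
eef_pos: [0.4818, -0.0942, 0.0462]
orientation: [-180.0, -0.0, 90.0]
force: [0.8, 0.4, 0.2]
opening: 0.02
gripper_force: 0.3
```

Call:
{"fn": "drive_tool", "kwargs": {"motion": [{"slide": [0, -1.2, 0], "rot": [0, 0, 0], "fingers": 0.235}, {"slide": [0, -1.2, 0], "rot": [0, 0, 0], "fingers": 0.235}, {"slide": [0, -1, 0], "rot": [0, 0, 0], "fingers": 0.235}, {"slide": [0, 0, 0], "rot": [0, 0, 0], "fingers": 0.235}]}}

```text
clock: 24.35
eef_pos: [0.4825, -0.129, 0.0462]
orientation: [180.0, 0.0, 89.9]
force: [-0.3, -0.2, -0.6]
opening: 0.0203
gripper_force: 0.0
```

```bash
python3 - <<'E'
from h import *
shells('top','t10.png'); shells('scene','s10.png'); print(manip.get_state()['eef_pos'])
E
```

```text
top [338, 201, 8, 7, 36] [341.6 204.5] [ 0.464 -0.216  0.078] [ 0.474 -0.225]
top [336, 217, 8, 8, 52] [339.5 220.5] [ 0.412 -0.209  0.078] [ 0.419 -0.217]
scene [335, 173, 11, 9, 41] [340. 176.] [ 0.414 -0.472  0.078] [ 0.48  -0.622]
scene [288, 201, 9, 5, 25] [291.8 202.8] [ 0.431 -0.125  0.078] [ 0.499 -0.242]
scene [114, 277, 13, 8, 76] [119.5 280.3] [0.526 0.525 0.078] [0.603 0.471]
scene [127, 301, 19, 25, 148] [136.5 311.9] [0.397 0.586 0.078] [0.461 0.538]
scene [147, 301, 65, 38, 368] [176.5 323.6] [0.297 0.565 0.078] [0.353 0.515]
scene [132, 349, 26, 27, 151] [144.9 362.4] [0.266 0.681 0.078] [0.318 0.642]
scene [353, 373, 13, 9, 64] [359.3 377.4] [-0.083  0.491  0.078] [-0.064  0.433]
scene [159, 375, 10, 10, 57] [163.4 379.9] [0.206 0.693 0.078] [0.252 0.655]
scene [342, 381, 22, 39, 362] [352.6 401.1] [-0.095  0.548  0.078] [-0.078  0.496]
scene [406, 384, 25, 9, 82] [417.2 388.3] [-0.179  0.458  0.078] [-0.17   0.397]
scene [420, 410, 10, 7, 28] [424.3 413.1] [-0.206  0.505  0.078] [-0.199  0.449]
[ 0.48216277 -0.12722932  0.04610026]
```

Call:
{"fn": "drive_tool", "kwargs": {"motion": [{"slide": [0, -0.8, 0], "rot": [0, 0, 0], "fingers": 0.235}, {"slide": [0, -0.8, 0], "rot": [0, 0, 0], "fingers": 0.235}, {"slide": [0, -0.8, 0], "rot": [0, 0, 0], "fingers": 0.235}, {"slide": [0, 0, 0], "rot": [0, 0, 0], "fingers": 0.235}, {"slide": [0, 0, 3], "rot": [0, 0, 0], "fingers": 0.235}, {"slide": [0, 0, 3], "rot": [0, 0, 0], "fingers": 0.235}]}}

```text
clock: 24.95
eef_pos: [0.4813, -0.1508, 0.1059]
orientation: [-179.8, -0.1, 90.0]
force: [-0.1, -0.3, 0.9]
opening: 0.0204
gripper_force: 0.0
```

Call:
{"fn": "drive_tool", "kwargs": {"motion": [{"slide": [-1.1, -3.5, 0], "rot": [0, 0, 0], "fingers": 0}, {"slide": [-1.1, -3.5, 0], "rot": [0, 0, 0], "fingers": 0}, {"slide": [-1, -3.5, 0], "rot": [0, 0, 0], "fingers": 0}, {"slide": [0, -3.5, 0], "rot": [0, 0, 0], "fingers": 0}, {"slide": [0, -3.2, 0], "rot": [0, 0, 0], "fingers": 0}, {"slide": [0, 0, 0], "rot": [0, 0, 0], "fingers": 0}]}}

```text
clock: 25.45
eef_pos: [0.4499, -0.3285, 0.1061]
orientation: [179.9, 0.1, 89.7]
force: [-0.2, 0.6, 0.5]
opening: 0.0
gripper_force: 0.0
```

```bash
python3 - <<'E'
from h import *
shells('top','t11.png'); snap('scene','s11.png'); a=cv2.imread('pics/t11.png'); b=cv2.imread('pics/s11.png')
A=cv2.resize(a[170:250,205:375],None,fx=4.7,fy=4.7,interpolation=cv2.INTER_CUBIC)[:376,:799]
B=cv2.resize(b[180:225,210:369],(A.shape[1],222),interpolation=cv2.INTER_CUBIC)
cv2.imwrite('pics/c11.png',np.vstack([A,B])); print(manip.get_state()['eef_pos'])
E
```

```text
top [334, 198, 12, 10, 88] [339.2 202.5] [ 0.471 -0.209  0.078] [ 0.481 -0.217]
top [321, 208, 9, 9, 60] [324.7 212. ] [ 0.439 -0.161  0.078] [ 0.447 -0.167]
top [335, 217, 8, 6, 30] [338.3 219.3] [ 0.416 -0.205  0.078] [ 0.423 -0.213]
[ 0.44985827 -0.32375824  0.10581311]
```

View pics/c11.png

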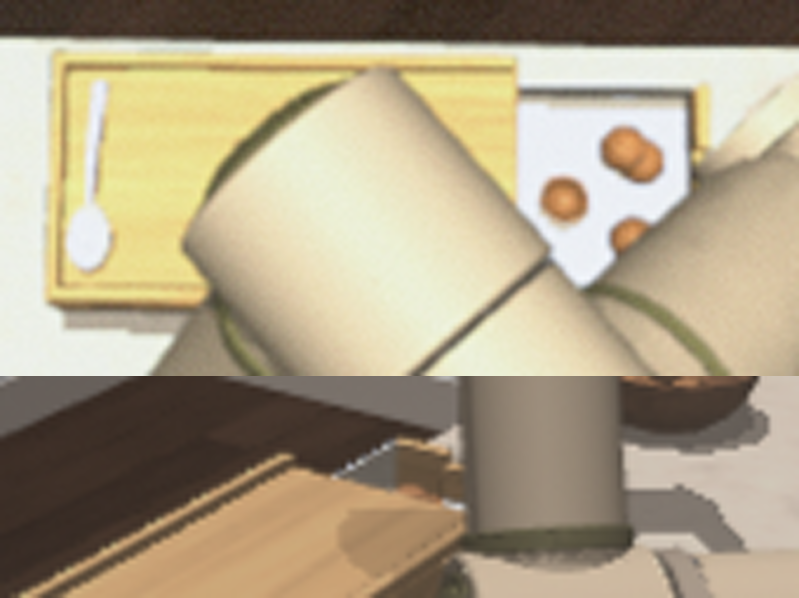

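All four shells are in the tray: crop positions (565,198), (632,237), (622,147) and (640,160), the last two overlapping. The spoon is untouched at (90,175). Next I'll lower outside the tray front and push it home gently.

Call:
{"fn": "drive_tool", "kwargs": {"motion": [{"slide": [0, 0, -2.5], "rot": [0, 0, 0], "fingers": 0}, {"slide": [0, 0, -2.5], "rot": [0, 0, 0], "fingers": 0}, {"slide": [0, 0, -2.5], "rot": [0, 0, 0], "fingers": 0}, {"slide": [0, 0, -2], "rot": [0, 0, 0], "fingers": 0}, {"slide": [0, 0, -0.7], "rot": [0, 0, 0], "fingers": 0}, {"slide": [0, 0, 0], "rot": [0, 0, 0], "fingers": 0}, {"slide": [0, 1, 0], "rot": [0, 0, 0], "fingers": 0}, {"slide": [0, 1, 0], "rot": [0, 0, 0], "fingers": 0}]}}

```text
clock: 26.22
eef_pos: [0.4508, -0.3026, 0.0055]
orientation: [179.9, 0.1, 90.0]
force: [0.6, 0.1, -0.2]
opening: 0.0005
gripper_force: 0.0
```

Call:
{"fn": "drive_tool", "kwargs": {"motion": [{"slide": [0, 0.8, 0], "rot": [0, 0, 0], "fingers": 0}, {"slide": [0, 0.3, 0], "rot": [0, 0, 0], "fingers": 0}, {"slide": [0, 0.3, 0], "rot": [0, 0, 0], "fingers": 0}, {"slide": [0, 0.3, 0], "rot": [0, 0, 0], "fingers": 0}, {"slide": [0, 0.3, 0], "rot": [0, 0, 0], "fingers": 0}, {"slide": [0, 0.4, 0], "rot": [0, 0, 0], "fingers": 0}, {"slide": [0, 0.4, 0], "rot": [0, 0, 0], "fingers": 0}, {"slide": [0, 0.4, 0], "rot": [0, 0, 0], "fingers": 0}]}}

```text
clock: 26.88
eef_pos: [0.4503, -0.271, 0.0043]
orientation: [180.0, 0.0, 90.0]
force: [0.1, -1.1, 1.4]
opening: -0.0003
gripper_force: 0.7
```

Contact made and the tray is sliding. I'll continue gently.

Call:
{"fn": "drive_tool", "kwargs": {"motion": [{"slide": [0, 0.5, 0], "rot": [0, 0, 0], "fingers": 0}, {"slide": [0, 0.5, 0], "rot": [0, 0, 0], "fingers": 0}, {"slide": [0, 0.5, 0], "rot": [0, 0, 0], "fingers": 0}, {"slide": [0, 0.5, 0], "rot": [0, 0, 0], "fingers": 0}, {"slide": [0, 0.5, 0], "rot": [0, 0, 0], "fingers": 0}, {"slide": [0, 0.5, 0], "rot": [0, 0, 0], "fingers": 0}, {"slide": [0, 0.5, 0], "rot": [0, 0, 0], "fingers": 0}, {"slide": [0, 0.5, 0], "rot": [0, 0, 0], "fingers": 0}]}}

```text
clock: 27.55
eef_pos: [0.4502, -0.2305, 0.0042]
orientation: [-180.0, -0.0, 90.0]
force: [-0.6, -1.9, 1.1]
opening: -0.0003
gripper_force: 0.7
```

Call:
{"fn": "drive_tool", "kwargs": {"motion": [{"slide": [0, 0.5, 0], "rot": [0, 0, 0], "fingers": 0}, {"slide": [0, 0.5, 0], "rot": [0, 0, 0], "fingers": 0}, {"slide": [0, 0.5, 0], "rot": [0, 0, 0], "fingers": 0}, {"slide": [0, 0.5, 0], "rot": [0, 0, 0], "fingers": 0}]}}

```text
clock: 27.88
eef_pos: [0.4502, -0.2105, 0.0042]
orientation: [-180.0, -0.0, 90.0]
force: [-0.7, -1.9, 0.1]
opening: 0.0002
gripper_force: 0.7
```

Call:
{"fn": "drive_tool", "kwargs": {"motion": [{"slide": [0, 0.5, 0], "rot": [0, 0, 0], "fingers": 0}, {"slide": [0, 0.5, 0], "rot": [0, 0, 0], "fingers": 0}, {"slide": [0, 0.5, 0], "rot": [0, 0, 0], "fingers": 0}, {"slide": [0, 0.5, 0], "rot": [0, 0, 0], "fingers": 0}]}}

```text
clock: 28.22
eef_pos: [0.4502, -0.1905, 0.0042]
orientation: [-180.0, -0.0, 90.0]
force: [-0.7, -1.6, -1.2]
opening: 0.0003
gripper_force: 0.7
```

Call:
{"fn": "drive_tool", "kwargs": {"motion": [{"slide": [0, 0.4, 0], "rot": [0, 0, 0], "fingers": 0}, {"slide": [0, 0.4, 0], "rot": [0, 0, 0], "fingers": 0}, {"slide": [0, 0.4, 0], "rot": [0, 0, 0], "fingers": 0}]}}

```text
clock: 28.47
eef_pos: [0.4502, -0.1786, 0.0042]
orientation: [-180.0, -0.0, 90.0]
force: [-1.0, -1.0, 0.4]
opening: -0.0004
gripper_force: 0.7
```

Call:
{"fn": "drive_tool", "kwargs": {"motion": [{"slide": [0, 0.4, 0], "rot": [0, 0, 0], "fingers": 0}, {"slide": [0, 0.4, 0], "rot": [0, 0, 0], "fingers": 0}, {"slide": [0, 0.4, 0], "rot": [0, 0, 0], "fingers": 0}]}}

```text
clock: 28.72
eef_pos: [0.4502, -0.1667, 0.0042]
orientation: [-180.0, -0.0, 90.0]
force: [-1.8, -1.5, -1.0]
opening: 0.0001
gripper_force: 0.7
```

Call:
{"fn": "drive_tool", "kwargs": {"motion": [{"slide": [0, 0.4, 0], "rot": [0, 0, 0], "fingers": 0}, {"slide": [0, 0.4, 0], "rot": [0, 0, 0], "fingers": 0}, {"slide": [0, 0.4, 0], "rot": [0, 0, 0], "fingers": 0}]}}

```text
clock: 28.97
eef_pos: [0.4502, -0.1546, 0.0042]
orientation: [180.0, -0.0, 90.0]
force: [-1.0, -2.2, 0.5]
opening: -0.0002
gripper_force: 0.7
```

Call:
{"fn": "drive_tool", "kwargs": {"motion": [{"slide": [0, 0.3, 0], "rot": [0, 0, 0], "fingers": 0}, {"slide": [0, 0.3, 0], "rot": [0, 0, 0], "fingers": 0}, {"slide": [0, 0.3, 0], "rot": [0, 0, 0], "fingers": 0}]}}

```text
clock: 29.22
eef_pos: [0.4503, -0.1458, 0.0042]
orientation: [180.0, 0.0, 90.0]
force: [-1.9, -1.6, -0.9]
opening: -0.0001
gripper_force: 0.7
```

Smooth so far. Small steps to the home stop.

Call:
{"fn": "drive_tool", "kwargs": {"motion": [{"slide": [0, 0.2, 0], "rot": [0, 0, 0], "fingers": 0}, {"slide": [0, 0.2, 0], "rot": [0, 0, 0], "fingers": 0}]}}

```text
clock: 29.38
eef_pos: [0.4503, -0.1418, 0.0042]
orientation: [-180.0, 0.0, 90.0]
force: [-0.1, -0.9, -0.6]
opening: 0.0001
gripper_force: 0.6
```

Call:
{"fn": "drive_tool", "kwargs": {"motion": [{"slide": [0, 0.15, 0], "rot": [0, 0, 0], "fingers": 0}, {"slide": [0, 0, 0], "rot": [0, 0, 0], "fingers": 0}]}}

```text
clock: 29.55
eef_pos: [0.4503, -0.1409, 0.0043]
orientation: [180.0, 0.1, 90.0]
force: [-2.5, -3.7, -1.0]
opening: -0.0001
gripper_force: 2.0
```

Call:
{"fn": "drive_tool", "kwargs": {"motion": [{"slide": [0, 0.15, 0], "rot": [0, 0, 0], "fingers": 0}, {"slide": [0, 0, 0], "rot": [0, 0, 0], "fingers": 0}]}}

```text
clock: 29.72
eef_pos: [0.4504, -0.141, 0.0043]
orientation: [180.0, 0.2, 90.0]
force: [-5.3, -13.1, -2.3]
opening: 0.0001
gripper_force: 6.9
```

The tray is at its home stop; its total travel matches 140 mm. Backing off for a final look.

Call:
{"fn": "drive_tool", "kwargs": {"motion": [{"slide": [0, -1, 0], "rot": [0, 0, 0], "fingers": 0}, {"slide": [0, -3, 0], "rot": [0, 0, 0], "fingers": 0}, {"slide": [0, -3, 0], "rot": [0, 0, 0], "fingers": 0}, {"slide": [0, -1, 3], "rot": [0, 0, 0], "fingers": 0}, {"slide": [-2, -2, 3], "rot": [0, 0, 0], "fingers": 0}, {"slide": [-2, -2, 3], "rot": [0, 0, 0], "fingers": 0}, {"slide": [-2, -2, 3], "rot": [0, 0, 0], "fingers": 0}, {"slide": [-2, -2, 0], "rot": [0, 0, 0], "fingers": 0}]}}

```text
clock: 30.38
eef_pos: [0.371, -0.3018, 0.1293]
orientation: [179.6, 0.4, 90.0]
force: [0.0, -1.5, -0.7]
opening: -0.0001
gripper_force: 0.0
```

Call:
{"fn": "drive_tool", "kwargs": {"motion": [{"slide": [-2, -3, 0], "rot": [0, 0, 0], "fingers": 0}, {"slide": [-2, -3, 0], "rot": [0, 0, 0], "fingers": 0}, {"slide": [-2, -3, 0], "rot": [0, 0, 0], "fingers": 0}, {"slide": [0, 0, 0], "rot": [0, 0, 0], "fingers": 0}]}}

```text
clock: 30.72
eef_pos: [0.3075, -0.3938, 0.1243]
orientation: [180.0, 0.1, 89.7]
force: [-1.5, -0.7, 0.3]
opening: 0.0002
gripper_force: 0.0
```

```bash
python3 - <<'E'
from h import *
shells('top','t12.png'); a=cv2.imread('pics/t12.png')
cv2.imwrite('pics/c12.png',cv2.resize(a[160:260,140:480],None,fx=2.35,fy=2.35,interpolation=cv2.INTER_CUBIC)[:, :800])
E
```

```text
(no output)
```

View pics/c12.png

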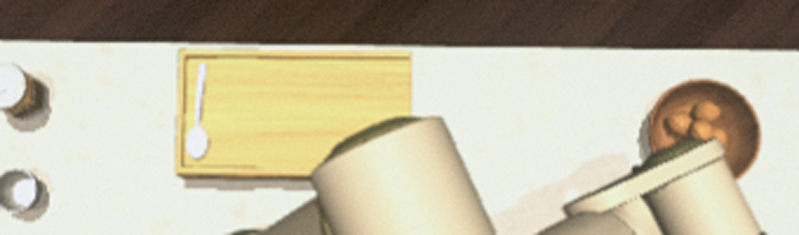

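The tray is home: nothing sticks out past x≈411. The board is clear, and the spoon (198,110), jar and bowl are undisturbed.

```bash
python3 -c "
from station import manip
print(manip.hand_in())"
```

```text
the job is handed in; nothing more can be done
None
```

The job is done and handed in at about 31 s: all four half-shells are in the tray, the tray is fully home, and the spoon, jar and bowl look undisturbed; while calibrating the fingertip height I pressed the tips on the bare worktop to about 82 N, under the 120 N wrist limit.

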